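# Run a batch of lures through the curing lamp

### The arm

A 7-joint arm with a two-finger parallel gripper is mounted at the origin on the work surface. World frame = base frame: x ahead of the robot, y to its left, z up, the work surface at z = 0. Lengths are in mm, angles in rad, forces in N, time in s.
With the tool pointing down it reaches from about 400 to 875 mm from the base axis. Payload 4.4 kg.
Tool frame: the origin (TCP) lies on the centre line of the jaws, within the pads' length; the fingertips stand 14 mm ahead of it and the grasp point (between the pads) lies 5 mm behind it (tips_ahead is the distance from the TCP to the fingertips, in mm); z points along the fingers, y is the line along which they close (so a half turn about z gives the same grasp; the last joint's range is limited). The gripper opens to 85 mm and grips with 20 to 120 N. Pads are 22 mm wide; open, the fingers measure 114 mm over their backs; the gripper's body (76 mm by 85 mm) begins 54 mm behind the grasp point. The pads swing forward as they close: fully open they stand 13 mm farther back than shut.
Start: joints at [-1.374, 0.628, 0.038, 1.517, -0.027, 0.996, -0.02], TCP at [168.836, 627.704, 245.313] pointing down, gripper open.
Joint ranges: [-3.06, 3.06], [-0.37, 2.12], [-1.25, 1.32], [0.18, 2.47], [-1.1, 4.24], [0.23, 1.98], [-2.94, 2.94]. Speed limits (rad/s): [2.57, 2.57, 3.14, 3.14, 3.14, 3.14, 3.14].

### API

Orientations are given as [roll, pitch, yaw] about the fixed x, y, z axes, in that order (R = Rz(yaw) Ry(pitch) Rx(roll)).
In Python, from cell import * gives the robot as it stands.
- The arm moves only by the tool move_arm, never from a script. Its argument "rows" is text: rows parted by semicolons, each of 7 numbers parted by spaces: the shift along the tool's x, y, z scaled (see below), then the turn, a rotation vector about the tool's x, y, z scaled (see below), then the closure, from -1 (fully open) to 1 (shut). A call has 1 to 12 rows; each row is the pose to reach, as a shift and turn from the pose commanded when the call began, along the tool's axes at that moment; what a row does not reach only later rows make up. The controller multiplies each number of a shift by 0.3 m and each number of a turn by pi/2 rad. A row lasts 1/12 s, in which the tool goes at most 41.7 mm and 7.16 degrees, less where a joint would pass 70% of its speed; a pose out of reach is approached as far as the arm can. A call with a number of a shift or a turn outside -1 to 1 is refused whole. A call with a gripper value outside its range is refused whole. The fingers move at their own pace and stop on an object; the grip force is fixed at half the most. Time passes only in rows, so rows that repeat a pose let the fingers close. It gives the time, the measured TCP pose, the force, the opening and the grip force at its end, in the units of the state.
- read_state(): the state, without advancing time (a new reading comes with each control period).
- get_image(name): name is "side" or "top" or "wrist"; returns a dict with "img" (480x640x3 uint8, red, green, blue), "vfov" (degrees; the focal length in pixels is half the picture's height over the tangent of half this angle, whatever the lens; pixels are square), "cx", "cy" (the principal point, pixels), "extrinsics" (4x4, takes a point from camera to world coordinates); the wrist camera has in their place "T_tool_cam" (4x4, takes a point from camera to tool coordinates, whose origin is the TCP and whose axes are the flange's). Camera axes: x right, y up, looking along -z (the intrinsics and any distortion apply to the point x, -y, -z); pixel columns grow to the right and rows downward; lengths in mm; the calibration is good to about 2 mm. A picture is of the moment at which its call begins: read the wrist's pose just before it. There is no depth.
- finish_job(): hands the job in; it is judged then, once.
The state is a dict: "clock": time; "qpos": joint angles; "qd": joint speeds; "tau": joint torques, N m; "eef_pos": TCP position; "tool_rot": TCP orientation; "force": force on the tool from outside, world axes, zero at the start; "torque": the same for the moment, N m; "width": finger opening in mm; "gripper_force": force on a finger pad.
Only numpy, scipy, OpenCV 4.12 (cv2) and the standard library are available. Lean on these libraries where they do the work, as an engineer would, in place of code of your own. Each camera call takes 0.05 s, during which the arm holds its last target. There are 200 camera calls.

### The job

Lay every primed lure from the bench belly down and flat in the sliding tray, one in each channel, then crank the tray all the way in under the amber hood to its end stop. Turn the timer knob until the pointer lines up with the steel mark on the dial rim, and finally press the timer's plunger fully down to start the lamp and let it spring back up. Leave the other things on the bench where they are.

Things in the scene. Friction and masses are not known exactly. Their poses are not given: they have to be found in the camera images.
- lure0: a white primed wooden minnow lure, 92 long, 28 wide, 24 high, flat belly; origin at the centre of its belly, x towards the nose (eyes near it), z up. May be absent
- lure1: a white primed wooden minnow lure, 92 long, 28 wide, 24 high, flat belly; origin at the centre of its belly, x towards the nose (eyes near it), z up. May be absent
- lure2: a white primed wooden minnow lure, 92 long, 28 wide, 24 high, flat belly; origin at the centre of its belly, x towards the nose (eyes near it), z up. May be absent
- lure3: a white primed wooden minnow lure, 92 long, 28 wide, 24 high, flat belly; origin at the centre of its belly, x towards the nose (eyes near it), z up. May be absent
- station: the curing station, a steel base plate 12 thick carrying tray, gearbox with crank, and amber hood; origin on the bench under the middle of the tray as it stands fully out; x is the way the tray slides in. The hood (254 wide, open at front and back, top at 134, lamp on it up to 177) covers x from 85 to 255; the grey gearbox stands at y = -185
- carriage (a joint): the tray's slide, m: 0 fully out (for loading), 0.16 fully in under the hood at the stop; driven by the crank, 12.7 mm per radian (80 mm a turn)
- tray (a point): centre of the tray's floor (floor 35 above the bench), moves with the tray; x as the station's. The aluminium tray, 124 x 220 outside, has a rim 17 high above its floor and 4 thick, and three ribs 8 high and 4 thick along x that make four channels 50 wide and 116 long, 54 apart, centred at y = -81, -27, 27 and 81 of this point
- crank (a joint): angle of the hand crank about its vertical axis, rad: grows clockwise seen from above, and moves the tray in; 0 to 12.57 (two turns) between stops, turned by about 2 to 4 N at the grip
- crank_grip (a point): top centre of the crank's black upright flat grip, which is fixed to the crank arm (does not spin): 30 long along the arm, 13 thick, 46 tall, arm under it; the point's x points outward along the arm
- crank_axis (a point): point on the crank's axis at the height of the grip's top; the grip runs on a circle of 55 radius about it
- timer: the lamp timer, a grey box 180 x 180 x 55; origin under its centre. Knob at its front left, plunger at its front right, white dial (radius 43) behind them
- knob (a joint): angle of the timer knob about the vertical, rad, grows counter-clockwise seen from above, range -2.9 to 2.9; the pointer turns half as far, the same way
- knob_grip (a point): top centre of the knob's bar grip (50 long along the point's x, 14 thick, 24 tall), on the knob's axis
- pointer (a joint): angle of the dial pointer about the dial's centre, rad, counter-clockwise from above, 0 = pointing along the timer's +x
- pointer_tip (a point): tip of the black pointer, 32 from the dial's centre
- mark: the small steel mark standing on the dial's rim; this origin is the dial's centre and its x points from there to the mark
- mark_tip (a point): the point just inside the mark, 32 from the dial's centre, where the pointer's tip stands when it lines up
- plunger (a joint): travel of the timer's plunger, m: 0 up, 0.014 fully down at its stop (about 6 N); springs back
- plunger_top (a point): top centre of the plunger's black mushroom head, 38 across
- varnish: bystander: small jar 44 across, 75 tall; origin under it
- spool: bystander: wooden spool 40 across, 55 tall; origin under it
- mug: bystander: white mug 80 across, 95 tall; origin under it
- screwdriver: bystander: screwdriver 170 long lying along its x
- cork_block: bystander: cork block 90 x 60 x 35; origin under it
There are look-alikes about, which are no part of the job. What is shaped like the lure2 but blue is not meant.

How it is judged:
By the outcome, as a careful person would: the job done as asked, in the order asked, and still so for the second after the job is handed in, with the robot touching nothing.
Of lure0, lure1, lure2, lure3 only 2 to 4 are there at a start; the rules pass over those that are not, and their reading is None.
At some moment in a run one of lure0, lure1, lure2, lure3 may be knocked a few centimetres aside while the robot is not near it.
Once in a run the grip may slacken for a moment while it holds something.
It also fails if it takes over 210 s, if anything falls off the work surface, if the arm or the gripper's body presses on something with over 40 N, if the wrist force passes 120 N, or if a joint passes its speed limit or range.

## Working session

There is one attempt and no reset: what is moved stays moved. The work goes in short steps, Python scripts to look and compute and a tool call to move; the robot and the scene stay as the last step left them, time stands still between calls to the robot, and variables do not carry over. Pictures are saved under pics/ and viewed, at most 14 in all, crops included, and the job is handed in when it is done.

Besides the shell and the picture viewer there is one more tool, called after "Call:" as name(argument=value, ...), one argument or row to a line, values as JSON. move_arm: Moves the arm, as the interface text tells. Its arguments: {"type":"object","properties":{"rows":{"type":"string"}},"required":["rows"]}

```bash
ls; mkdir -p pics; python3 - <<'E'
from cell import *
import cv2,numpy as np
s=read_state();print(s)
for n in("top","side"):
    c=get_image(n);cv2.imwrite(f"pics/{n}0.png",c["img"][:,:,::-1])
    print(n,{k:(np.round(v,4).tolist() if k=="extrinsics" else v) for k,v in c.items() if k!="img"})
c=get_image("wrist");print({k:(v if k!="T_tool_cam" else np.round(v,4).tolist()) for k,v in c.items() if k!="img"})
E
```

```text
pics
{'clock': 0.0, 'qpos': array([-1.37381323,  0.6293489 ,  0.03842397,  1.51837707, -0.02699556,
        0.99629055, -0.01998411]), 'qd': array([-1.02071280e-04,  4.35501420e-04,  1.40130673e-04, -8.88807915e-05,
        8.34390162e-04,  1.43245425e-04, -4.43546927e-05]), 'tau': array([-6.26925048e-04, -5.63382411e+01,  1.22588307e+00, -1.93451339e+01,
        1.09504117e-02,  1.00495797e-02,  2.40972673e-05]), 'eef_pos': array([168.65676056, 627.11503779, 244.38403431]), 'tool_rot': array([-3.13968635e+00,  1.86222194e-05,  2.87884222e+00]), 'force': array([-0.47593801, -0.23535474, -0.18940041]), 'torque': array([0.00493672, 0.04178435, 0.02312668]), 'gripper_force': 0.0, 'width': 85.55842436090572}
top {'vfov': 56.43254908895642, 'cx': 320.65452847096196, 'cy': 235.79869813422206, 'extrinsics': [[-0.021, 0.9972, -0.0722, 483.4242], [-0.9997, -0.022, -0.0131, -102.825], [-0.0147, 0.0719, 0.9973, 894.3406], [0.0, 0.0, 0.0, 1.0]]}
side {'vfov': 57.53698033553276, 'cx': 328.00207420532587, 'cy': 238.01261019054255, 'extrinsics': [[-0.8154, 0.433, -0.3843, 218.2113], [-0.5789, -0.6063, 0.5452, 352.6025], [0.003, 0.667, 0.745, 730.2543], [0.0, 0.0, 0.0, 1.0]]}
{'vfov': 71.47021186772054, 'cx': 317.9097756677586, 'cy': 244.88693107884276, 'T_tool_cam': [[0.0004, 0.9659, 0.2588, 65.194], [1.0, -0.0006, 0.0007, 1.4071], [0.0008, 0.2588, -0.9659, -127.9471], [0.0, 0.0, 0.0, 1.0]]}
```

View pics/top0.png

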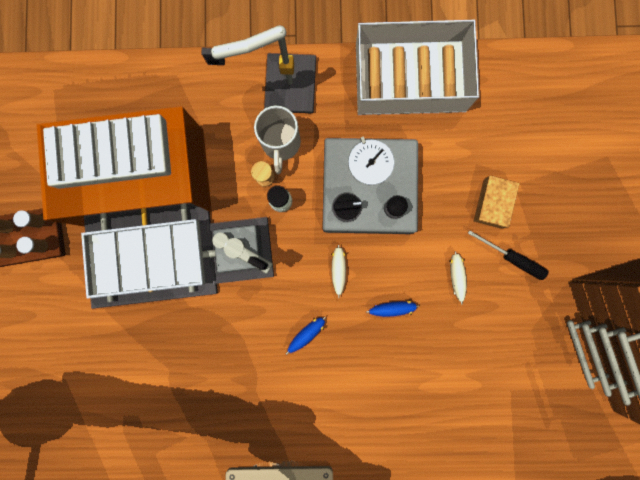

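View pics/side0.png

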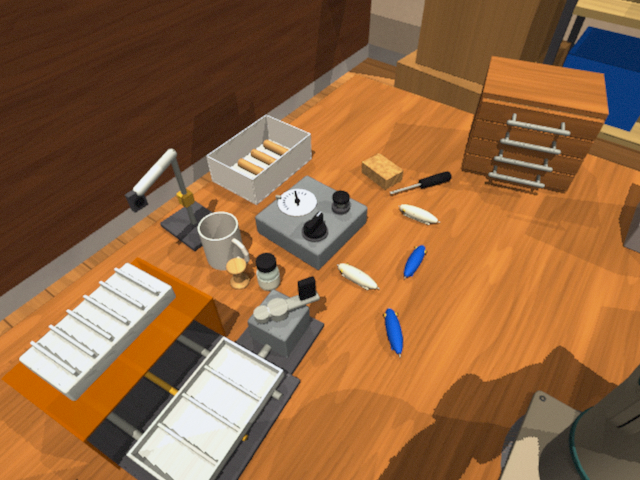

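The top view shows white lures at (339,271) and (458,277), with blue look-alikes at (306,335) and (393,309). The tray is at (145,260), the crank grip near (258,263), the knob at (347,207), the plunger at (398,206) and the dial at (371,161). The side view shows no other white lures.

```bash
cat > h.py <<'E'
from cell import *
import cv2,numpy as np
from scipy.spatial.transform import Rotation as R
def cam(n):
    s=read_state(); c=get_image(n)
    T=np.array(c.get("extrinsics")) if n!="wrist" else pose(s)@np.array(c["T_tool_cam"])
    return c["img"][:,:,::-1].copy(),(T,240/np.tan(np.radians(c["vfov"]/2)),c["cx"],c["cy"])
def pose(s):
    T=np.eye(4);T[:3,:3]=R.from_euler("xyz",s["tool_rot"]).as_matrix();T[:3,3]=s["eef_pos"];return T
def p2w(K,u,v,z):
    T,f,cx,cy=K;d=T[:3,:3]@np.array([(u-cx)/f,-(v-cy)/f,-1]);o=T[:3,3]
    return o+d*(z-o[2])/d[2]
def w2p(K,p):
    T,f,cx,cy=K;q=T[:3,:3].T@(np.array(p)-T[:3,3]);return cx-f*q[0]/q[2],cy+f*q[1]/q[2]
def go(pos,yaw,cur=None):
    """row to reach TCP pos, straight down, with tool yaw (deg)"""
    s=read_state();T=pose(s)if cur is None else cur
    d=T[:3,:3].T@(np.array(pos,float)-T[:3,3])/300
    G=R.from_euler("xyz",[np.pi,0,np.radians(yaw)])
    w=(R.from_matrix(T[:3,:3]).inv()*G).as_rotvec()/(np.pi/2)
    print("rows to",pos,yaw,np.round(d,4),np.round(w,4),"len",np.linalg.norm(d)*300/41.7,np.linalg.norm(w)*90/7.16)
E
python3 - <<'E'
from h import *
im,K=cam("top")
def crop(x,y,w,h,k): return cv2.resize(im[y:y+h,x:x+w],None,fx=k,fy=k,interpolation=cv2.INTER_CUBIC)
A=crop(318,130,110,110,5);cv2.imwrite("pics/timer.png",A)
cv2.imwrite("pics/stat.png",crop(75,205,200,110,4))
m=(im.min(2)>150).astype(np.uint8);m[:235]=0;m[:,:320]=0;m[320:]=0;m[:,500:]=0
n,l,st,ce=cv2.connectedComponentsWithStats(m)
for i in range(1,n):
    if st[i,4]>100:
        ys,xs=np.where(l==i);P=np.array([p2w(K,u,v,12)[:2] for u,v in zip(xs,ys)])
        c=P.mean(0);ev,V=np.linalg.eigh(np.cov((P-c).T));a=V[:,1];q=(P-c)@a
        print(ce[i],st[i],c,np.degrees(np.arctan2(a[1],a[0])),q.min(),q.max(),((P-c)@V[:,0]).ptp() if 0 else np.ptp((P-c)@V[:,0]))
for n,u,v,z in[("knob",347,207,90),("plung",398,206,80),("dial",371,161,57),("tc1",324,140,55),("tc2",418,233,55)]:print(n,p2w(K,u,v,z))
for u,v in[(82,235),(198,222),(207,292),(88,298)]:print(p2w(K,u,v,52))
E
```

```text
[338.0495283  270.62264151] [333 248  11  47 424] [ 477.99963218 -123.97809942] 178.73709411913472 -44.45580373255829 45.69097813589345 19.72184691309844
[458.74387528 277.36971047] [453 254  13  49 449] [ 459.90757205 -359.57541411] -176.07727861847206 -46.034249918393094 47.937634216447364 24.77676944806114
knob [ 592.87560902 -141.02987954   90.        ]
plung [ 593.93215202 -234.76869086   80.        ]
dial [ 684.17958164 -190.29317769   57.        ]
tc1 [ 727.56837297 -102.04279073   55.        ]
tc2 [ 545.44752055 -274.54042398   55.        ]
[555.98263548 362.42190569  52.        ]
[575.85873886 140.72652444  52.        ]
[443.33115097 123.91540623  52.        ]
[436.65243401 348.92849185  52.        ]
```

View pics/timer.png

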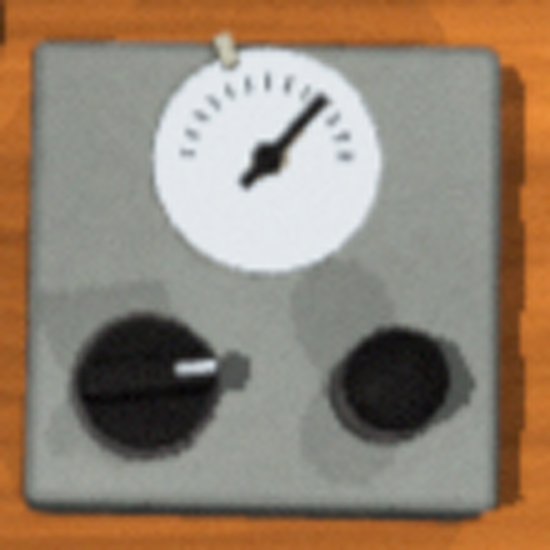

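View pics/stat.png

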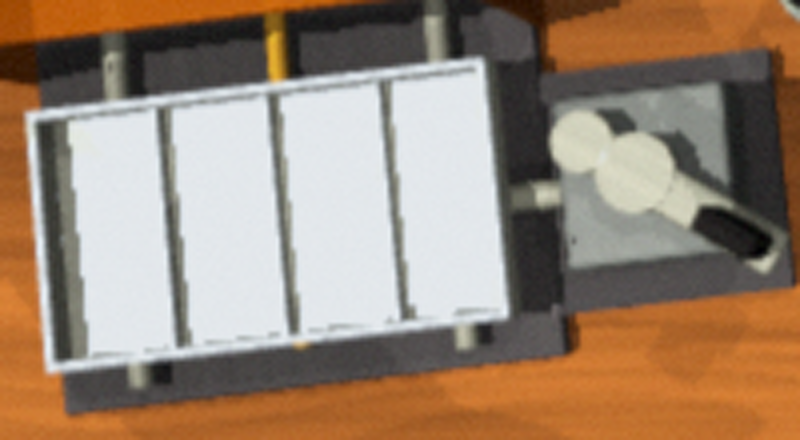

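Timer crop: dial centre (268,158), pointer tip (322,97) and mark (226,50). The pointer has to turn about +62°, so the knob turns about +124° CCW. Tray crop: rim corners at (27,114), (484,58), (512,316) and (50,370). The crank grip is at (733,232) and its axis disc at (635,172).

```bash
python3 - <<'E'
from h import *
im,K=cam("top")
C=np.array([p2w(K,75+u/4,205+v/4,52) for u,v in[(27,114),(484,58),(512,316),(50,370)]])
print(C,C.mean(0),[np.linalg.norm(C[i]-C[(i+1)%4]) for i in range(4)])
x=C[0]-C[3]+C[1]-C[2];y=C[0]-C[1]+C[3]-C[2];print(np.degrees([np.arctan2(x[1],x[0]),np.arctan2(-y[0],y[1])]))
a=np.arctan2(-y[0],y[1]);X=np.array([np.cos(a),np.sin(a),0]);Y=np.array([-np.sin(a),np.cos(a),0])
c=C.mean(0)
for q in(-27,27):print("ch",q,c+Y*q)
for q in(733,232,120),(635,172,80):print(p2w(K,75+q[0]/4,205+q[1]/4,q[2]))
s=read_state();T=pose(s)
go([330,400,245],170);go([470,120,245],178)
E
```

```text
[[558.85875819 362.952192    52.        ]
 [580.72147514 144.53777613  52.        ]
 [458.4373716  131.42654055  52.        ]
 [437.60701761 349.89318462  52.        ]] [508.90615564 247.20242333  52.        ] [np.float64(219.5058893386602), np.float64(122.98498476057503), np.float64(219.4574633402698), np.float64(121.95295103804996)]
[6.13344004 5.58136008]
ch -27 [511.53215186 220.33042779  52.        ]
ch 27 [506.28015942 274.07441886  52.        ]
[494.67321018  16.4018311  120.        ]
[523.56251425  67.11242664  80.        ]
rows to [330, 400, 245] 170 [-7.160e-01 -5.925e-01  1.000e-04] [-0.0006 -0.     -0.0562] len 6.686150926333489 0.7061597543571634
rows to [470, 120, 245] 178 [-1.4091e+00 -1.3726e+00  8.0000e-04] [-6.000e-04 -1.000e-04 -1.451e-01] len 14.151924539410004 1.8234564039247676
```

Call:
move_arm(
  rows="-0.716 -0.593 0 0 0 -0.056 -1;-0.716 -0.593 0 0 0 -0.056 -1;-0.716 -0.593 0 0 0 -0.056 -1;-0.716 -0.593 0 0 0 -0.056 -1;-0.716 -0.593 0 0 0 -0.056 -1;-0.716 -0.593 0 0 0 -0.056 -1;-0.716 -0.593 0 0 0 -0.056 -1;-0.716 -0.593 0 0 0 -0.056 -1",
)

```text
clock: 0.92
eef_pos: [334.9, 393.3, 245.5]
tool_rot: [-3.138, 0.003, 2.956]
force: [0.2, -0.3, -0.1]
width: 85.1
gripper_force: 0.0
```

```bash
python3 - <<'E'
from h import *
s=read_state();print(s["clock"],s["eef_pos"],s["qpos"]);go([430,120,245],178)
E
```

```text
0.9167 [334.91673504 393.27908682 245.478462  ] [-0.94039793  0.43854809  0.02530931  1.88500262 -0.00862061  0.82016224
  0.47393596]
rows to [430, 120, 245] 178 [-0.4793 -0.8369  0.0062] [-0.0025  0.0018 -0.0957] len 6.938811335196332 1.2039039446017947
```

Call:
move_arm(
  rows="-0.479 -0.837 0 0 0 -0.096 -1;-0.479 -0.837 0 0 0 -0.096 -1;-0.479 -0.837 0 0 0 -0.096 -1;-0.479 -0.837 0 0 0 -0.096 -1;-0.479 -0.837 0 0 0 -0.096 -1;-0.479 -0.837 0 0 0 -0.096 -1;-0.479 -0.837 0 0 0 -0.096 -1;-0.479 -0.837 0 0 0 -0.096 -1",
)

```text
clock: 1.58
eef_pos: [430.3, 119.5, 245.5]
tool_rot: [-3.138, 0.002, 3.105]
force: [0.3, 0.8, 0.8]
width: 85.3
gripper_force: 0.0
```

```bash
python3 - <<'E'
from h import *
s=read_state();print(s["clock"],s["eef_pos"],s["qpos"]);go([478,-124,200],178.7)
E
```

```text
1.5833 [430.33832451 119.52580992 245.54646393] [-0.35884667  0.34157733  0.02874064  2.05834831 -0.00775994  0.74151398
  1.20816323]
rows to [478, -124, 200] 178.7 [-0.1882 -0.8048  0.1554] [-0.0025  0.0012 -0.0088] len 6.050152777301266 0.11664796528369742
```

Call:
move_arm(
  rows="-0.188 -0.805 0.155 0 0 -0.009 -1;-0.188 -0.805 0.155 0 0 -0.009 -1;-0.188 -0.805 0.155 0 0 -0.009 -1;-0.188 -0.805 0.155 0 0 -0.009 -1;-0.188 -0.805 0.155 0 0 -0.009 -1;-0.188 -0.805 0.155 0 0 -0.009 -1;-0.188 -0.805 0.155 0 0 -0.009 -1;-0.188 -0.805 0.155 0 0 -0.009 -1",
)

```text
clock: 2.25
eef_pos: [478.4, -117.8, 198.2]
tool_rot: [-3.141, -0.001, 3.126]
force: [0.5, 1.3, -0.1]
width: 85.2
gripper_force: 0.0
```

```bash
cat >> h.py <<'E'
def lures(im,K,box,thr=150,amin=100):
    m=(im.min(2)>thr).astype(np.uint8);q=np.zeros_like(m);x0,y0,x1,y1=box;q[y0:y1,x0:x1]=m[y0:y1,x0:x1]
    n,l,st,ce=cv2.connectedComponentsWithStats(q)
    for i in range(1,n):
        if st[i,4]>amin:
            ys,xs=np.where(l==i);P=np.array([p2w(K,u,v,12)[:2] for u,v in zip(xs,ys)])
            c=P.mean(0);ev,V=np.linalg.eigh(np.cov((P-c).T));a=V[:,1];q=(P-c)@a
            print("blob",ce[i].round(),st[i],"c",c.round(1),"ang",np.degrees(np.arctan2(a[1],a[0])).round(1),"len",np.ptp(q).round(),"wid",np.ptp((P-c)@V[:,0]).round(),"mid",(c+a*(q.max()+q.min())/2).round(1))
E
python3 - <<'E'
from h import *
s=read_state();print(s["clock"],s["eef_pos"],s["tool_rot"])
im,K=cam("wrist");cv2.imwrite("pics/w1.png",im);lures(im,K,(0,0,640,480),140,1000)
im,K=cam("top");lures(im,K,(320,235,500,320))
E
```

```text
2.25 [ 478.4104644  -117.75248341  198.21828127] [-3.14070533e+00 -7.03086868e-04  3.12557658e+00]
blob [ 57. 209.] [  44  163   31   95 1355] c [ 459.  -363.8] ang -178.0 len 90.0 wid 17.0 mid [ 461.3 -363.7]
blob [313. 225.] [ 300  169   28  107 2129] c [ 478.2 -121.5] ang 179.1 len 103.0 wid 26.0 mid [ 476.9 -121.5]
blob [578. 287.] [ 483  206  157  142 9635] c [546.4 144. ] ang 94.1 len 167.0 wid 151.0 mid [547.3 131.1]
blob [271. 351.] [ 211  316  134   89 6378] c [ 613.8 -169.7] ang 104.7 len 161.0 wid 120.0 mid [ 612.7 -165.5]
blob [391. 306.] [386 295  10  25 155] c [ 406.7 -224.9] ang 179.3 len 46.0 wid 18.0 mid [ 405.1 -224.9]
blob [403. 310.] [398 298  10  22 167] c [ 399.5 -248.1] ang 170.2 len 41.0 wid 17.0 mid [ 400.9 -248.3]
```

View pics/w1.png

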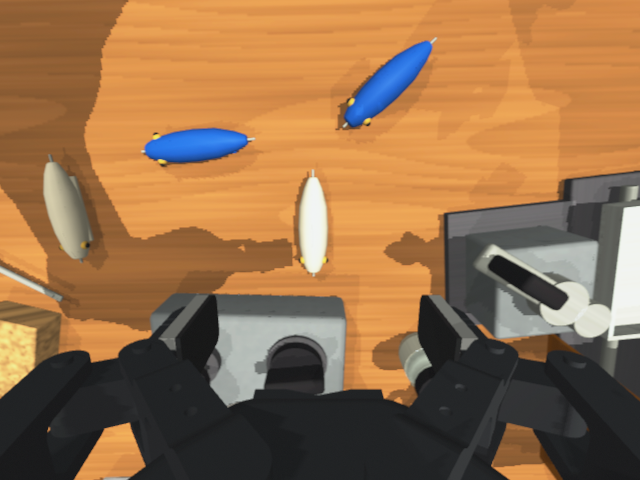

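The wrist view shows lure A at (313,225) with its nose towards the timer, and lure B at (67,209). Both agree with the top view.

```bash
python3 - <<'E'
from h import *
s=read_state();print(s["clock"],s["eef_pos"],s["tool_rot"])
im,K=cam("wrist");lures(im,K,(280,150,345,290),140,1000)
go([478,-122.5,22],179.1)
E
```

```text
2.35 [ 478.40593237 -113.82185024  198.66508359] [ 3.14062656e+00 -5.33995263e-04  3.13220127e+00]
blob [308. 225.] [ 295  169   28  107 2122] c [ 478.  -121.9] ang 179.1 len 103.0 wid 26.0 mid [ 477.  -121.9]
rows to [478, -122.5, 22] 179.1 [ 0.0013 -0.0321  0.5895] [ 0.0007 -0.0001  0.0051] len 4.247129918164671 0.06457754621107804
```

```bash
python3 - <<'E'
from h import *
for i in range(6):
    s=read_state();print(s["clock"],s["eef_pos"],s["tool_rot"]);get_image("top")
go([478,-122.3,22],179.1)
E
```

```text
2.4 [ 478.49559357 -113.07781019  198.85381037] [ 3.14051543e+00 -1.94606000e-04  3.13388018e+00]
2.45 [ 478.56457076 -112.84446838  198.97877939] [3.14066122e+00 7.18257464e-05 3.13474176e+00]
2.5 [ 478.58959164 -112.88815345  199.03884553] [3.14080390e+00 2.23603378e-04 3.13487023e+00]
2.55 [ 478.60506892 -113.10926777  199.07863361] [3.14102389e+00 3.16542293e-04 3.13474468e+00]
2.6 [ 478.61559023 -113.36975533  199.07678202] [3.14119017e+00 3.83959226e-04 3.13441463e+00]
2.65 [ 478.60329845 -113.68048093  199.06499969] [3.14134968e+00 3.70464715e-04 3.13396223e+00]
rows to [478, -122.3, 22] 179.1 [ 0.0019 -0.0279  0.5901] [0.0001 0.0002 0.0048] len 4.249887343071634 0.060395671169503236
```

Call:
move_arm(
  rows="0.002 -0.028 0.3 0 0 0.005 -1;0.002 -0.028 0.45 0 0 0.005 -1;0.002 -0.028 0.55 0 0 0.005 -1;0.002 -0.028 0.59 0 0 0.005 -1;0.002 -0.028 0.59 0 0 0.005 -1;0.002 -0.028 0.59 0 0 0.005 -1;0.002 -0.028 0.59 0 0 0.005 0;0.002 -0.028 0.59 0 0 0.005 1;0.002 -0.028 0.59 0 0 0.005 1;0.002 -0.028 0.59 0 0 0.005 1;0.002 -0.028 0.59 0 0 0.005 1;0.002 -0.028 0.59 0 0 0.005 1",
)

```text
clock: 3.7
eef_pos: [478.9, -123.5, 23.7]
tool_rot: [-3.141, 0.003, 3.124]
force: [-1.2, 0.7, 11.3]
width: 26.7
gripper_force: 59.3
```

Call:
move_arm(
  rows="0 0 -0.1 0 0 0 1;0 0 -0.25 0 0 0 1;0 0 -0.4 0 0 0 1;0 0 -0.5 0 0 0 1;0 0 -0.5 0 0 0 1;0 0 -0.5 0 0 0 1;0 0 -0.5 0 0 0 1;0 0 -0.5 0 0 0 1;0 0 -0.5 0 0 0 1",
)

```text
clock: 4.45
eef_pos: [476.7, -123.1, 170.5]
tool_rot: [3.141, -0.003, 3.124]
force: [0.3, -0.2, 0.6]
width: 26.4
gripper_force: 59.8
```

```bash
python3 - <<'E'
from h import *
s=read_state();print(s["clock"],s["eef_pos"],s["tool_rot"],s["width"],s["force"])
im,K=cam("wrist");cv2.imwrite("pics/w2.png",im[150:])
go([470,70,172],182);go([508,220.3,172],185.8)
E
```

```text
4.45 [ 476.69935099 -123.0905402   170.52718408] [ 3.14100786e+00 -2.99573743e-03  3.12389870e+00] 26.361485014330288 [ 0.28669997 -0.16846064  0.57609774]
rows to [470, 70, 172] 182 [ 0.0343  0.6432 -0.0045] [ 0.0004 -0.0018 -0.0335] len 4.634239767486437 0.42207301260583346
rows to [508, 220.3, 172] 185.8 [-0.0835  1.1464 -0.0046] [ 0.0005 -0.0018 -0.0757] len 8.269411373621423 0.9524272692808696
```

View pics/w2.png

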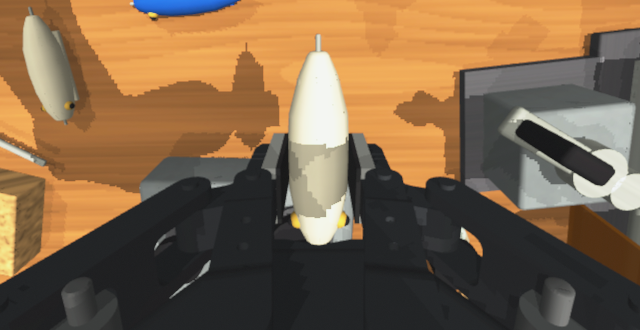

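Call:
move_arm(
  rows="0.034 0.1 -0.15 0 0 0 1;0.034 0.643 -0.15 0 0 -0.033 1;0.034 0.643 -0.15 0 0 -0.033 1;0.034 0.643 -0.15 0 0 -0.033 1;0.034 0.643 -0.15 0 0 -0.033 1;0 0.943 -0.15 0 0 -0.06 1;0 0.943 -0.15 0 0 -0.075 1;0 0.943 -0.15 0 0 -0.075 1;0 0.943 -0.15 0 0 -0.075 1;0 0.943 -0.15 0 0 -0.075 1;0 0.943 -0.15 0 0 -0.075 1;0 0.943 -0.15 0 0 -0.075 1",
)

```text
clock: 5.5
eef_pos: [482.6, 157.4, 216.4]
tool_rot: [-3.14, -0.001, -3.045]
force: [-1.0, -0.6, -0.2]
width: 26.7
gripper_force: 59.7
```

```bash
python3 - <<'E'
from h import *
s=read_state();print(s["clock"],s["eef_pos"],s["tool_rot"],s["width"],s["force"])
go([511.5,220.3,100],185.8)
E
```

```text
5.5 [482.60901009 157.35067514 216.3650178 ] [-3.14034514e+00 -1.27650801e-03 -3.04462816e+00] 26.722178581738778 [-0.97980672 -0.602234   -0.20122574]
rows to [511.5, 220.3, 100] 185.8 [-0.1167  0.2     0.3875] [-0.0008 -0.0008 -0.0027] len 3.247441972375807 0.036988729434864046
```

Call:
move_arm(
  rows="-0.117 0.2 0 0 0 -0.003 1;-0.117 0.2 0 0 0 -0.003 1;-0.117 0.2 0.1 0 0 -0.003 1;-0.117 0.2 0.2 0 0 -0.003 1;-0.117 0.2 0.3 0 0 -0.003 1;-0.117 0.2 0.387 0 0 -0.003 1;-0.117 0.2 0.387 0 0 -0.003 1;-0.117 0.2 0.387 0 0 -0.003 1;-0.117 0.2 0.387 0 0 -0.003 1;-0.117 0.2 0.387 0 0 -0.003 1;-0.117 0.2 0.387 0 0 -0.003 1",
)

```text
clock: 6.42
eef_pos: [512.9, 223.0, 102.5]
tool_rot: [3.14, 0.003, -3.037]
force: [0.8, 0.2, -1.0]
width: 26.3
gripper_force: 59.7
```

```bash
python3 - <<'E'
from h import *
s=read_state();print(s["clock"],s["eef_pos"],s["tool_rot"],s["width"],s["force"])
im,K=cam("wrist");cv2.imwrite("pics/w3.png",im)
print([w2p(K,p) for p in([511.5,220.3,12],)])
go([511.5,220.3,59.5],185.8)
E
```

```text
6.4167 [512.93891411 222.97631659 102.53650794] [ 3.14046079  0.00317345 -3.03738218] 26.289911671584793 [ 0.8309227   0.20365507 -1.03845243]
[(np.float64(312.43591217406583), np.float64(250.90246393598954))]
rows to [511.5, 220.3, 59.5] 185.8 [ 0.0054 -0.0086  0.1427] [0.0006 0.0018 0.002 ] len 1.029004139829845 0.03461903526845165
```

View pics/w3.png

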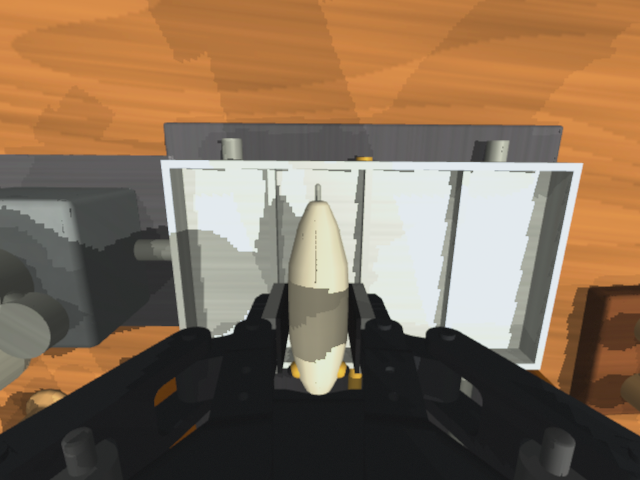

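The lure is centred in the channel: ribs at columns 278 and 362, lure at 318.

Call:
move_arm(
  rows="0.005 -0.009 0.07 0 0 0.002 1;0.005 -0.009 0.12 0 0 0.002 1;0.005 -0.009 0.143 0 0 0.002 1;0.005 -0.009 0.143 0 0 0.002 1;0.005 -0.009 0.143 0 0 0.002 1;0.005 -0.009 0.143 0 0 0.002 1;0.005 -0.009 0.143 0 0 0.002 1",
)

```text
clock: 7.05
eef_pos: [511.2, 220.2, 58.7]
tool_rot: [3.141, 0.002, -3.04]
force: [-0.4, -0.3, 5.7]
width: 26.6
gripper_force: 60.6
```

Call:
move_arm(
  rows="0 0 0 0 0 0 0;0 0 0 0 0 0 0;0 0 0 0 0 0 0;0 0 0 0 0 0 0;0 0 -0.1 0 0 0 0;0 0 -0.25 0 0 0 0;0 0 -0.4 0 0 0 0;0 0 -0.55 0 0 0 0;0 0 -0.55 0 0 0 0;0 0 -0.55 0 0 0 0;0 0 -0.55 0 0 0 0;0 0 -0.55 0 0 0 0",
)

```text
clock: 8.05
eef_pos: [509.4, 219.4, 221.2]
tool_rot: [-3.141, -0.003, -3.04]
force: [-0.4, 0.2, 0.1]
width: 42.2
gripper_force: 0.0
```

```bash
python3 - <<'E'
from h import *
s=read_state();print(s["clock"],s["eef_pos"],s["tool_rot"],s["width"],s["force"])
im,K=cam("wrist");cv2.imwrite("pics/w4.png",im)
im,K=cam("top");lures(im,K,(320,235,500,320))
go([470,-30,224],182);go([460,-360,224],182)
E
```

```text
8.05 [509.41410188 219.36899271 221.23817134] [-3.14056741e+00 -2.94738775e-03 -3.03997278e+00] 42.22826901294465 [-0.38123232  0.18216942  0.08537373]
blob [459. 277.] [452 253  14  50 473] c [ 460.6 -359.4] ang -176.1 len 96.0 wid 25.0 mid [ 459.9 -359.4]
rows to [470, -30, 224] 182 [ 0.2151 -0.8136 -0.0086] [-0.0009 -0.0023  0.0425] len 6.05470231192796 0.535224046456002
rows to [460, -360, 224] 182 [ 0.3599 -1.9045 -0.0067] [-0.0009 -0.0023  0.0425] len 13.944335453806975 0.535224046456002
```

View pics/w4.png

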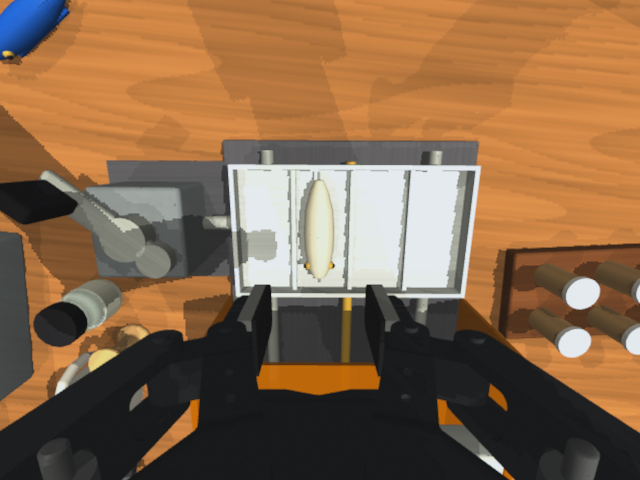

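Lure A lies flat in the second channel from the gearbox, at (320,230). Next is lure B.

Call:
move_arm(
  rows="0.19 -0.95 0 0 0 0.04 -1;0.19 -0.95 0 0 0 0.04 -1;0.19 -0.95 0 0 0 0.04 -1;0.19 -0.95 0 0 0 0.04 -1;0.19 -0.95 0 0 0 0.04 -1;0.19 -0.95 0 0 0 0.04 -1;0.19 -0.95 0 0 0 0.04 -1;0.19 -0.95 0 0 0 0.04 -1",
)

```text
clock: 8.82
eef_pos: [480.3, -79.5, 221.6]
tool_rot: [-3.136, -0.004, -3.116]
force: [1.0, -0.3, -1.3]
width: 85.6
gripper_force: 0.0
```

Call:
move_arm(
  rows="0.13 -0.95 0 0 0 0 -1;0.13 -0.95 0.1 0 0 0 -1;0.13 -0.95 0.1 0 0 0 -1;0.13 -0.95 0.1 0 0 0 -1;0.13 -0.95 0.1 0 0 0 -1;0.13 -0.95 0.1 0 0 0 -1;0.13 -0.95 0.1 0 0 0 -1;0.13 -0.95 0.1 0 0 0 -1;0.13 -0.95 0.1 0 0 0 -1;0.13 -0.95 0.1 0 0 0 -1;0.13 -0.95 0.1 0 0 0 -1;0.13 -0.95 0.1 0 0 0 -1",
)

```text
clock: 9.82
eef_pos: [455.5, -353.7, 192.6]
tool_rot: [3.14, -0.0, -3.1]
force: [0.4, -0.2, -0.0]
width: 85.0
gripper_force: 0.0
```

```bash
python3 - <<'E'
from h import *
s=read_state();print(s["clock"],s["eef_pos"],s["tool_rot"],s["qpos"])
im,K=cam("wrist");lures(im,K,(200,100,460,330),100,800)
cv2.imwrite("pics/w5.png",im)
im,K=cam("top");lures(im,K,(430,235,500,320))
go([460,-360.5,22],183.3)
E
```

```text
9.8167 [ 455.50265077 -353.66755336  192.55673248] [ 3.14030829e+00 -2.41383680e-04 -3.09988753e+00] [ 0.59153828  0.58680201  0.03165835  1.78241824 -0.02632319  0.77375466
  2.24925314]
blob [314. 231.] [ 299  175   30  109 2347] c [ 460.6 -356.2] ang -175.3 len 105.0 wid 28.0 mid [ 460.  -356.2]
blob [458. 267.] [452 253  13  26 240] c [ 480.1 -358.1] ang -174.5 len 49.0 wid 23.0 mid [ 483.3 -357.8]
rows to [460, -360.5, 22] 183.3 [-0.0143 -0.0215  0.5696] [ 0.0003  0.0001 -0.0105] len 4.102180913298367 0.1315953053469047
```

Call:
move_arm(
  rows="-0.014 -0.014 0.3 0 0 -0.02 -1;-0.014 -0.014 0.45 0 0 -0.02 -1;-0.014 -0.014 0.55 0 0 -0.02 -1;-0.014 -0.014 0.57 0 0 -0.02 -1;-0.014 -0.014 0.57 0 0 -0.02 -1;-0.014 -0.014 0.57 0 0 -0.02 -1;-0.014 -0.014 0.57 0 0 -0.02 0;-0.014 -0.014 0.57 0 0 -0.02 1;-0.014 -0.014 0.57 0 0 -0.02 1;-0.014 -0.014 0.57 0 0 -0.02 1;-0.014 -0.014 0.57 0 0 -0.02 1;-0.014 -0.014 0.57 0 0 -0.02 1",
)

```text
clock: 10.92
eef_pos: [460.2, -360.5, 24.0]
tool_rot: [-3.14, 0.003, -3.071]
force: [-0.6, -0.1, 9.4]
width: 26.6
gripper_force: 60.9
```

Call:
move_arm(
  rows="0 0 -0.1 0 0 0 1;0 0 -0.25 0 0 0 1;0 0 -0.4 0 0 0 1;0 0 -0.55 0 0 0 1;0 0 -0.65 0 0 0 1;0 0 -0.65 0 0 0 1;0 0 -0.65 0 0 0 1;0 0 -0.65 0 0 0 1;0 0 -0.65 0 0 0 1",
)

```text
clock: 11.67
eef_pos: [458.2, -359.0, 215.5]
tool_rot: [3.14, -0.002, -3.071]
force: [0.9, 0.1, -0.7]
width: 26.4
gripper_force: 59.7
```

```bash
python3 - <<'E'
from h import *
s=read_state();print(s["clock"],s["eef_pos"],s["tool_rot"],s["qpos"])
im,K=cam("wrist");cv2.imwrite("pics/w5.png",im[100:])
go([480,-60,220],184);go([506.3,274.1,220],185.8)
E
```

```text
11.6667 [ 458.15893791 -359.01584897  215.51566605] [ 3.13971724e+00 -2.20244351e-03 -3.07139124e+00] [ 0.59951314  0.56553453  0.0262625   1.74338017 -0.01902204  0.83581675
  2.27548103]
rows to [480, -60, 220] 184 [-0.1426  0.9891 -0.0142] [ 0.0014 -0.0017  0.0003] len 7.190345223394587 0.028109055056330535
rows to [506.3, 274.1, 220] 185.8 [-0.3082  2.0939 -0.0122] [ 0.0015 -0.0017 -0.0197] len 15.226573554123963 0.2497307864311603
```

View pics/w5.png

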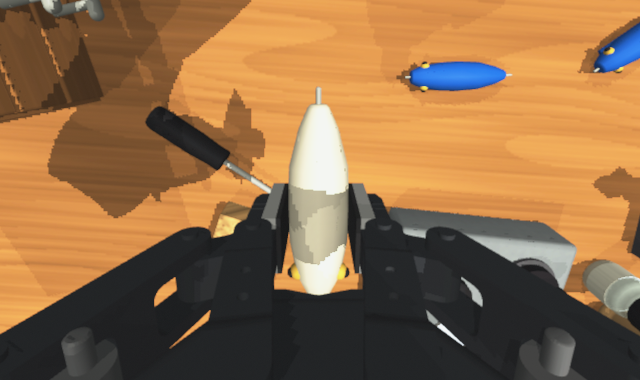

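Lure B is held upright and centred. Next I carry it over to the tray.

Call:
move_arm(
  rows="-0.14 0.99 -0.02 0 0 0 1;-0.14 0.99 -0.02 0 0 0 1;-0.14 0.99 -0.02 0 0 0 1;-0.14 0.99 -0.02 0 0 0 1;-0.14 0.99 -0.02 0 0 0 1;-0.14 0.99 -0.02 0 0 0 1;-0.14 0.99 -0.02 0 0 0 1;-0.14 0.99 -0.02 0 0 0 1;-0.14 0.99 -0.02 0 0 0 1",
)

```text
clock: 12.47
eef_pos: [479.8, -56.1, 221.7]
tool_rot: [3.139, -0.002, -3.064]
force: [-0.7, -0.8, 0.1]
width: 26.2
gripper_force: 59.7
```

Call:
move_arm(
  rows="-0.14 0.99 0 0 0 -0.02 1;-0.14 0.99 0 0 0 -0.02 1;-0.14 0.99 0 0 0 -0.02 1;-0.14 0.99 0 0 0 -0.02 1;-0.14 0.99 0 0 0 -0.02 1;-0.14 0.99 0 0 0 -0.02 1;-0.14 0.99 0 0 0 -0.02 1;-0.14 0.99 0 0 0 -0.02 1;-0.14 0.99 0 0 0 -0.02 1;-0.14 0.99 0 0 0 -0.02 1;-0.14 0.99 0 0 0 -0.02 1;-0.14 0.99 0 0 0 -0.02 1",
)

```text
clock: 13.47
eef_pos: [501.7, 235.8, 222.4]
tool_rot: [-3.14, -0.001, -3.044]
force: [0.4, 0.6, -0.7]
width: 26.5
gripper_force: 59.7
```

```bash
python3 - <<'E'
from h import *
s=read_state();print(s["clock"],s["eef_pos"],s["tool_rot"],s["width"])
go([506.3,274.1,105],185.8)
E
```

```text
13.4667 [501.6926052  235.84739948 222.42914848] [-3.13998181e+00 -8.78359504e-04 -3.04367251e+00] 26.477160421859644
rows to [506.3, 274.1, 105] 185.8 [-0.0281  0.126   0.3912] [-0.001  -0.0006 -0.0021] len 2.963750777187254 0.030272069039121045
```

Call:
move_arm(
  rows="-0.028 0.126 0 0 0 -0.002 1;-0.028 0.126 0.05 0 0 -0.002 1;-0.028 0.126 0.15 0 0 -0.002 1;-0.028 0.126 0.25 0 0 -0.002 1;-0.028 0.126 0.35 0 0 -0.002 1;-0.028 0.126 0.39 0 0 -0.002 1;-0.028 0.126 0.39 0 0 -0.002 1;-0.028 0.126 0.39 0 0 -0.002 1;-0.028 0.126 0.39 0 0 -0.002 1;-0.028 0.126 0.39 0 0 -0.002 1;-0.028 0.126 0.39 0 0 -0.002 1",
)

```text
clock: 14.38
eef_pos: [506.8, 277.6, 107.4]
tool_rot: [3.14, 0.003, -3.037]
force: [0.6, 0.5, -0.3]
width: 26.7
gripper_force: 59.7
```

```bash
python3 - <<'E'
from h import *
s=read_state();print(s["clock"],s["eef_pos"],s["tool_rot"],s["width"])
im,K=cam("wrist");cv2.imwrite("pics/w6.png",im[100:])
go([506.3,274.1,59.5],185.8)
E
```

```text
14.3833 [506.80090305 277.56363046 107.44565128] [ 3.14030708e+00  2.68833809e-03 -3.03707883e+00] 26.710488624634223
rows to [506.3, 274.1, 59.5] 185.8 [ 0.0024 -0.0115  0.1591] [0.0007 0.0014 0.0022] len 1.1473716071207463 0.03414676016311661
```

View pics/w6.png

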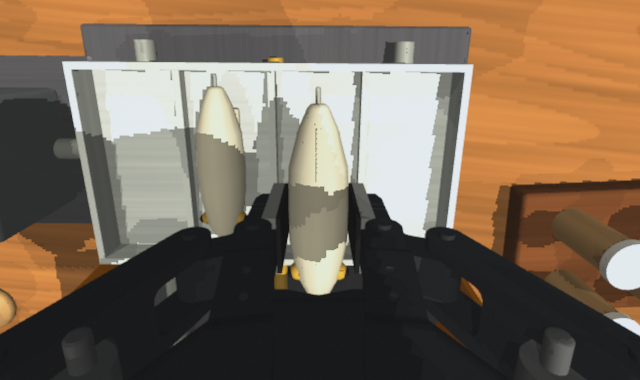

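Lure B is centred over the third channel: ribs at columns 278 and 362, lure at 318.

Call:
move_arm(
  rows="0.002 -0.006 0.08 0 0 0.002 1;0.002 -0.006 0.14 0 0 0.002 1;0.002 -0.006 0.159 0 0 0.002 1;0.002 -0.006 0.159 0 0 0.002 1;0.002 -0.006 0.159 0 0 0.002 1;0.002 -0.006 0.159 0 0 0.002 1;0.002 -0.006 0.159 0 0 0.002 1",
)

```text
clock: 15.02
eef_pos: [505.8, 275.5, 59.0]
tool_rot: [3.141, 0.001, -3.04]
force: [-1.5, -1.1, 5.7]
width: 26.3
gripper_force: 60.5
```

Call:
move_arm(
  rows="0 0 0 0 0 0 0.05;0 0 0 0 0 0 0.05;0 0 0 0 0 0 0.05;0 0 0 0 0 0 0.05;0 0 -0.1 0 0 0 0.05;0 0 -0.25 0 0 0 0.05;0 0 -0.4 0 0 0 0.05;0 0 -0.55 0 0 0 0.05;0 0 -0.55 0 0 0 0.05;0 0 -0.55 0 0 0 0.05;0 0 -0.55 0 0 0 0.05;0 0 -0.55 0 0 0 0.05",
)

```text
clock: 16.02
eef_pos: [504.3, 274.7, 221.5]
tool_rot: [-3.14, -0.003, -3.04]
force: [-0.9, 0.6, -0.3]
width: 40.6
gripper_force: 0.0
```

```bash
python3 - <<'E'
from h import *
s=read_state();print(s["clock"],s["eef_pos"],s["tool_rot"],s["width"])
im,K=cam("wrist");cv2.imwrite("pics/w7.png",im)
s_im,K=cam("side")
cv2.imwrite("pics/s7.png",np.vstack([cv2.resize(s_im[200:400,120:420],(800,533))]))
E
```

```text
16.0167 [504.32764529 274.68813287 221.48843317] [-3.14032437e+00 -2.87549476e-03 -3.03991113e+00] 40.613408704309755
```

View pics/w7.png

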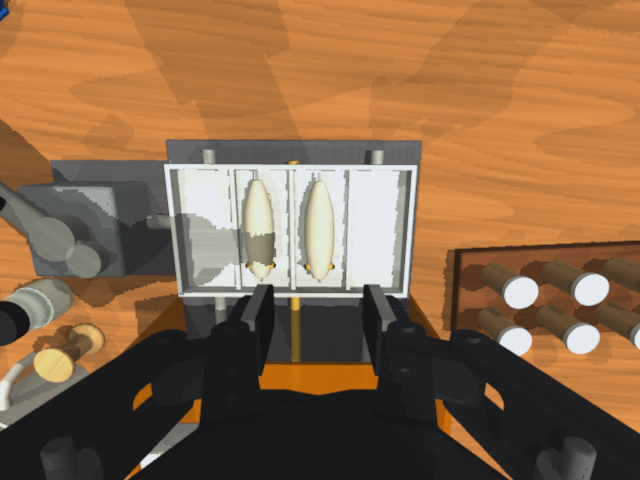

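Both lures lie in their channels, at (259,228) and (319,230). Now I triangulate the crank grip and the timer parts from the saved pictures.

```bash
python3 - <<'E'
from h import *
t=cv2.imread("pics/top0.png");s=cv2.imread("pics/side0.png")
r=lambda im,x,y,w,h,k:cv2.resize(im[y:y+h,x:x+w],(w*k,h*k),interpolation=cv2.INTER_CUBIC)
A=np.hstack([r(t,205,215,80,60,5),r(s,245,272,80,60,5)])
B=np.hstack([r(t,325,180,100,60,4),r(s,285,180,100,60,4)])
cv2.imwrite("pics/comp.png",np.vstack([A,B]))
im,K=cam("top");lures(t,K,(200,100,640,470),150,150)
E
```

```text
blob [280. 130.] [254 106  44  43 456] c [763.6 -13.8] ang 51.7 len 86.0 wid 88.0 mid [770.6  -4.9]
blob [371. 162.] [ 348  138   48   48 1600] c [ 693.2 -195.3] ang 81.8 len 94.0 wid 93.0 mid [ 693.1 -195.7]
blob [346. 224.] [326 215  46  13 203] c [ 570.5 -142.4] ang 94.9 len 90.0 wid 22.0 mid [ 570.9 -146.9]
blob [231. 247.] [213 232  41  30 600] c [529.8  87.4] ang 58.0 len 87.0 wid 40.0 mid [528.1  84.6]
blob [338. 271.] [333 248  11  47 424] c [ 478. -124.] ang 178.7 len 90.0 wid 20.0 mid [ 477.4 -124. ]
blob [226. 264.] [217 253  28  18 201] c [496.3  96. ] ang 70.8 len 60.0 wid 31.0 mid [494.6  91. ]
blob [459. 277.] [453 254  13  49 450] c [ 460.2 -359.6] ang -176.0 len 94.0 wid 25.0 mid [ 459.  -359.7]
blob [631. 359.] [621 334  19  54 195] c [ 297.7 -681.9] ang -164.9 len 104.0 wid 8.0 mid [ 294.9 -682.7]
```

View pics/comp.png

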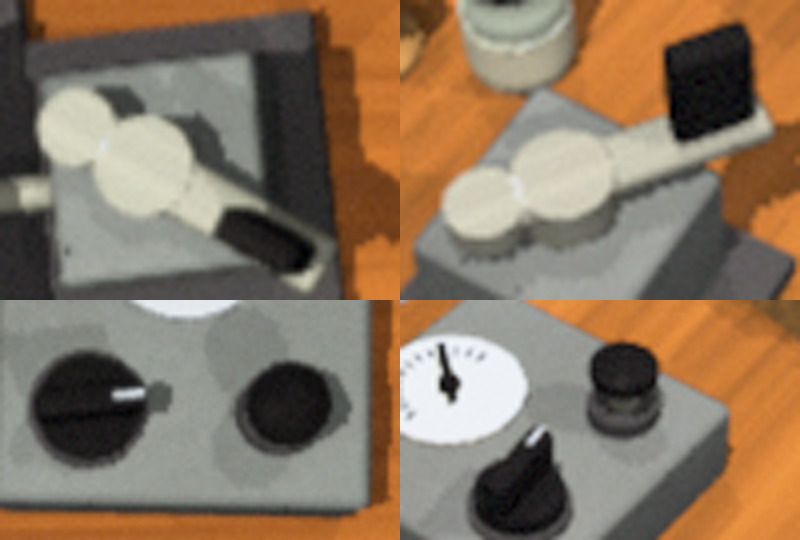

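Composite: grip top at (258,235) in the top crop and (708,42) in the side crop; hub at (143,165) and (562,175). The knob bar centre is near (90,400) and (512,462), and the plunger head is at (290,403) and (622,367).

```bash
python3 - <<'E'
from h import *
_,A=cam("top");_,B=cam("side")
def ray(K,u,v):
    T,f,cx,cy=K;d=T[:3,:3]@np.array([(u-cx)/f,-(v-cy)/f,-1]);return T[:3,3],d/np.linalg.norm(d)
def tri(n,a,b):
    o,d=ray(A,*a);p,e=ray(B,*b);M=np.array([d,-e]).T;t=np.linalg.lstsq(M,p-o,rcond=None)[0]
    x,y=o+d*t[0],p+e*t[1];print(n,((x+y)/2).round(1),"gap",np.linalg.norm(x-y).round(1))
tri("grip",(205+258/5,215+235/5),(245+308/5,272+42/5))
tri("hub",(205+143/5,215+165/5),(245+162/5,272+175/5))
tri("cw",(205+75/5,215+125/5),(245+80/5,272+203/5))
tri("knob",(325+90/4,180+102/4),(285+112/4,180+162/4))
tri("plunger",(325+290/4,180+103/4),(285+222/4,180+67/4))
tri("dial",(371.6,161.6),(297.5,201))
for z in(75,90):print(p2w(A,205+143/5,215+165/5,z))
for z in(110,120,130):print("grip",p2w(A,256.6,262,z))
E
```

```text
grip [497.   17.  137.7] gap 2.0
hub [524.2  65.5  93.3] gap 3.0
cw [539.3  90.1  93.3] gap 3.6
knob [ 598.9 -140.2   88.4] gap 7.2
plunger [ 595.1 -231.6   87.7] gap 4.0
dial [ 683.7 -190.7   57.9] gap 2.1
[523.81495387  68.43234109  75.        ]
[523.07550362  65.2970632   90.        ]
grip [496.63133639  20.82295935 110.        ]
grip [496.4629509   19.24650156 120.        ]
grip [496.29456541  17.67004378 130.        ]
```

Triangulation gives the grip top at (497,17,137) and the axis at (524,65.5). The radius comes out at 55.6, which matches. I go above the grip with yaw 241° and plan the crank strokes as arcs.

```bash
python3 - <<'E'
from h import *
s=read_state();print(s["eef_pos"],s["tool_rot"])
go([497,17,221],241)
E
```

```text
[504.85641917 274.93910436 221.74343483] [-3.14056004e+00 -2.28732285e-03 -3.03999926e+00]
rows to [497, 17, 221] 241 [ 0.1132 -0.8527  0.0036] [ 1.000e-04 -1.700e-03 -6.131e-01] len 6.188484282417276 7.7065966675332405
```

Call:
move_arm(
  rows="0.113 -0.853 0 0 0 -0.613 -1;0.113 -0.853 0 0 0 -0.613 -1;0.113 -0.853 0 0 0 -0.613 -1;0.113 -0.853 0 0 0 -0.613 -1;0.113 -0.853 0 0 0 -0.613 -1;0.113 -0.853 0 0 0 -0.613 -1;0.113 -0.853 0 0 0 -0.613 -1;0.113 -0.853 0 0 0 -0.613 -1;0.113 -0.853 0 0 0 -0.613 -1;0.113 -0.853 0 0 0 -0.613 -1;0.113 -0.853 0 0 0 -0.613 -1;0.113 -0.853 0 0 0 -0.613 -1",
)

```text
clock: 17.27
eef_pos: [497.6, 18.2, 222.9]
tool_rot: [3.141, 0.0, -2.077]
force: [0.3, -0.0, 0.2]
width: 85.4
gripper_force: 0.0
```

```bash
python3 - <<'E'
from h import *
s=read_state();print(s["eef_pos"],np.degrees(s["tool_rot"]),s["qpos"])
go([497,17,119],241)
im,K=cam("wrist");cv2.imwrite("pics/w8.png",im)
g=im.max(2);print([w2p(K,p) for p in([497,17,137],[524,65.5,92])])
E
```

```text
[497.59628337  18.15921117 222.94514468] [ 1.79981107e+02  2.10953543e-03 -1.19000194e+02] [ 0.09615208  0.45322551 -0.26621854  1.95388919  0.16842166  0.7557902
  2.36803777]
rows to [497, 17, 119] 241 [ 4.400e-03 -2.000e-04  3.465e-01] [ 0.0002  0.     -0.    ] len 2.4928853356615113 0.0026551770609768446
[(np.float64(317.53859529018683), np.float64(252.86792783480578)), (np.float64(317.4641449389188), np.float64(301.1752932958034))]
```

View pics/w8.png

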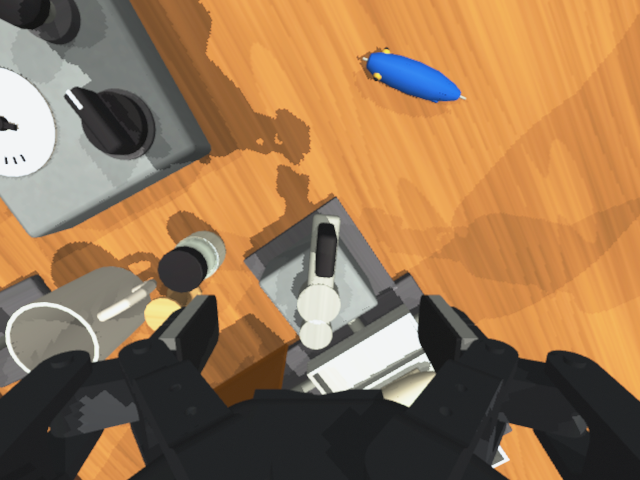

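The grip shows at (326,250) and the hub at (318,303), so the arm is about 4° further clockwise than I assumed: arm angle ≈ -123°, grip at (494,19.4).

```bash
python3 - <<'E'
from h import *
s=read_state();print(s["eef_pos"],np.degrees(s["tool_rot"]))
go([494,19.4,119],237)
E
```

```text
[497.59121915  18.13454169 222.97495993] [ 1.79984949e+02 -2.43306475e-03 -1.18981578e+02]
rows to [494, 19.4, 119] 237 [0.0021 0.0124 0.3466] [ 0.0002 -0.      0.0446] len 2.4950756937382046 0.5612361248153801
```

Call:
move_arm(
  rows="0.002 0.012 0.1 0 0 0.045 -1;0.002 0.012 0.2 0 0 0.045 -1;0.002 0.012 0.3 0 0 0.045 -1;0.002 0.012 0.346 0 0 0.045 -1;0.002 0.012 0.346 0 0 0.045 -1;0.002 0.012 0.346 0 0 0.045 0;0.002 0.012 0.346 0 0 0.045 0.4;0.002 0.012 0.346 0 0 0.045 1;0.002 0.012 0.346 0 0 0.045 1;0.002 0.012 0.346 0 0 0.045 1;0.002 0.012 0.346 0 0 0.045 1;0.002 0.012 0.346 0 0 0.045 1",
)

```text
clock: 18.32
eef_pos: [493.7, 18.8, 120.0]
tool_rot: [3.141, -0.0, -2.147]
force: [-2.5, 1.0, 6.7]
width: 12.2
gripper_force: 58.2
```

```bash
cat > st.py <<'E'
from h import *
import sys
s=read_state();p=s["eef_pos"];r=p[:2]-np.array([524,65.5])
print(s["clock"],p.round(1),"yaw",np.degrees(s["tool_rot"][2]).round(1),"arm",np.degrees(np.arctan2(r[1],r[0])).round(1),"r",np.linalg.norm(r).round(1),"F",s["force"].round(1),"tq",s["torque"].round(2),"w",s["width"].round(1),"j7",s["qpos"][6].round(2),s["qpos"][4].round(2))
E
python3 st.py
```

```text
Traceback (most recent call last):
  File "st.py", line 4, in <module>
    print(s["clock"],p.round(1),"yaw",np.degrees(s["tool_rot"][2]).round(1),"arm",np.degrees(np.arctan2(r[1],r[0])).round(1),"r",np.linalg.norm(r).round(1),"F",s["force"].round(1),"tq",s["torque"].round(2),"w",s["width"].round(1),"j7",s["qpos"][6].round(2),s["qpos"][4].round(2))
                                                                                                                                                                                                                  ^^^^^^^^^^^^^^^^
AttributeError: 'float' object has no attribute 'round'
```

Call:
move_arm(
  rows="-0.001 0.022 0 0 0 0.078 1;-0.005 0.044 0 0 0 0.156 1;-0.012 0.066 0 0 0 0.233 1;-0.022 0.086 0 0 0 0.311 1;-0.033 0.105 0 0 0 0.389 1;-0.047 0.123 0 0 0 0.467 1;-0.063 0.138 0 0 0 0.544 1;-0.081 0.152 0 0 0 0.622 1;-0.1 0.163 0 0 0 0.7 1;-0.121 0.172 0 0 0 0.778 1;-0.142 0.179 0 0 0 0.856 1;-0.142 0.179 0 0 0 0.856 1",
)

```text
clock: 19.32
eef_pos: [471.3, 85.0, 120.1]
tool_rot: [3.141, -0.002, 2.787]
force: [-5.3, 3.1, 10.0]
width: 12.4
gripper_force: 59.0
```

```bash
sed -i 's/s\["width"\].round(1)/s["width"]/' st.py; python3 st.py
```

```text
19.3167 [471.3  85.  120.1] yaw 159.7 arm 159.7 r 56.2 F [-5.3  3.1 10. ] tq [ 0.44  0.75 -0.09] w 12.39981594339885 j7 1.24 -0.25
```

Call:
move_arm(
  rows="-0.001 0.022 0 0 0 0.078 1;-0.005 0.044 0 0 0 0.156 1;-0.012 0.066 0 0 0 0.233 1;-0.022 0.086 0 0 0 0.311 1;-0.033 0.105 0 0 0 0.389 1;-0.047 0.123 0 0 0 0.467 1;-0.063 0.138 0 0 0 0.544 1;-0.081 0.152 0 0 0 0.622 1;-0.1 0.163 0 0 0 0.7 1;-0.121 0.172 0 0 0 0.778 1;-0.142 0.179 0 0 0 0.856 1;-0.164 0.182 0 0 0 0.933 1",
)

```text
clock: 20.32
eef_pos: [537.2, 120.1, 120.1]
tool_rot: [-3.14, -0.003, 1.321]
force: [-2.5, 3.7, 7.0]
width: 12.0
gripper_force: 58.7
```

```bash
python3 st.py
```

```text
20.3167 [537.2 120.1 120.1] yaw 75.7 arm 76.4 r 56.1 F [-2.5  3.7  7. ] tq [ 0.23  0.47 -0.09] w 12.04990710231008 j7 0.15 -0.69
```

Call:
move_arm(
  rows="-0.001 0.022 0 0 0 0.078 1;-0.005 0.044 0 0 0 0.156 1;-0.012 0.066 0 0 0 0.233 1;-0.022 0.086 0 0 0 0.311 1;-0.033 0.105 0 0 0 0.389 1;-0.047 0.123 0 0 0 0.467 1;-0.063 0.138 0 0 0 0.544 1;-0.081 0.152 0 0 0 0.622 1;-0.1 0.163 0 0 0 0.7 1;-0.121 0.172 0 0 0 0.778 1;-0.142 0.179 0 0 0 0.856 1;-0.164 0.182 0 0 0 0.933 1",
)

```text
clock: 21.32
eef_pos: [578.9, 58.2, 120.1]
tool_rot: [-3.139, -0.0, -0.145]
force: [-1.4, 3.4, 6.3]
width: 12.2
gripper_force: 58.7
```

```bash
python3 st.py; python3 -c "
from h import *
print(read_state()['qpos'])"
```

```text
21.3167 [578.9  58.2 120.1] yaw -8.3 arm -7.6 r 55.4 F [-1.4  3.4  6.3] tq [ 0.33  0.44 -0.01] w 12.180495192519702 j7 -0.96 -0.99
[-0.70159429  0.93938512  0.99760566  1.8397287  -0.98548622  0.95496157
 -0.95993319]
```

Call:
move_arm(
  rows="0 0 0 0 0 0 -1;0 0 0 0 0 0 -1;0 0 0 0 0 0 -1;0 0 -0.1 0 0 0 -1;0 0 -0.16 0 0 0 -1;0 0 -0.16 0 0 -0.08 -1;0 0 -0.16 0 0 -0.16 -1;0 0 -0.16 0 0 -0.24 -1;0 0 -0.16 0 0 -0.32 -1;0 0 -0.16 0 0 -0.4 -1;0 0 -0.16 0 0 -0.48 -1;0 0 -0.16 0 0 -0.56 -1",
)

```text
clock: 22.32
eef_pos: [578.4, 57.5, 167.3]
tool_rot: [-3.141, -0.0, 0.744]
force: [-0.8, -0.5, -0.7]
width: 85.6
gripper_force: 0.0
```

Call:
move_arm(
  rows="0 0 0 0 0 -0.08 -1;0 0 0 0 0 -0.16 -1;0 0 0 0 0 -0.24 -1;0 0 0 0 0 -0.32 -1;0 0 0 0 0 -0.4 -1;0 0 0 0 0 -0.48 -1;0 0 0 0 0 -0.56 -1;0 0 0 0 0 -0.64 -1;0 0 0 0 0 -0.72 -1;0 0 0 0 0 -0.8 -1;0 0 0 0 0 -0.88 -1;0 0 0 0 0 -0.96 -1",
)

```text
clock: 23.32
eef_pos: [578.4, 57.3, 167.5]
tool_rot: [3.141, -0.0, 2.244]
force: [0.1, -0.4, -0.0]
width: 85.2
gripper_force: 0.0
```

```bash
python3 st.py; python3 -c "
from h import *
print(read_state()['qpos']);go([578.9,58.0,119.5],172.2)"
```

```text
23.3167 [578.4  57.3 167.5] yaw 128.5 arm -8.5 r 55.0 F [ 0.1 -0.4 -0. ] tq [-0.03  0.03  0.01] w 85.2381375437797 j7 0.88 -0.38
[-0.41312927  0.6637403   0.42444575  1.80016072 -0.3785291   0.75823959
  0.88263788]
rows to [578.9, 58.0, 119.5] 172.2 [0.0008 0.0025 0.1599] [ 4.00e-04  1.00e-04 -4.85e-01] len 1.1504073110000743 6.096488057542212
```

Call:
move_arm(
  rows="0 0.002 0 0 0 -0.08 -1;0 0.002 0 0 0 -0.16 -1;0 0.002 0 0 0 -0.24 -1;0 0.002 0 0 0 -0.32 -1;0 0.002 0 0 0 -0.4 -1;0 0.002 0.05 0 0 -0.485 -1;0 0.002 0.12 0 0 -0.485 -1;0 0.002 0.16 0 0 -0.485 -1;0 0.002 0.16 0 0 -0.485 0.4;0 0.002 0.16 0 0 -0.485 1;0 0.002 0.16 0 0 -0.485 1;0 0.002 0.16 0 0 -0.485 1",
)

```text
clock: 24.32
eef_pos: [579.6, 57.3, 120.2]
tool_rot: [3.141, 0.002, 2.997]
force: [0.1, -0.6, 0.7]
width: 38.9
gripper_force: 0.0
```

```bash
python3 st.py
```

```text
24.3167 [579.6  57.3 120.2] yaw 171.7 arm -8.4 r 56.2 F [ 0.1 -0.6  0.7] tq [0.02 0.   0.01] w 38.85687722236586 j7 1.47 -0.2
```

Call:
move_arm(
  rows="0 0 0 0 0 0 1;0 0 0 0 0 0 1;0 0 0 0 0 0 1;0.001 -0.022 0 0 0 0.078 1;0.005 -0.044 0 0 0 0.156 1;0.012 -0.066 0 0 0 0.233 1;0.022 -0.086 0 0 0 0.311 1;0.033 -0.105 0 0 0 0.389 1;0.047 -0.123 0 0 0 0.467 1;0.063 -0.138 0 0 0 0.544 1;0.081 -0.152 0 0 0 0.622 1;0.1 -0.163 0 0 0 0.7 1",
)

```text
clock: 25.32
eef_pos: [541.6, 12.5, 120.1]
tool_rot: [-3.141, 0.0, 1.892]
force: [-2.4, -0.5, 6.4]
width: 12.2
gripper_force: 59.9
```

Call:
move_arm(
  rows="0.001 -0.022 0 0 0 0.078 1;0.005 -0.044 0 0 0 0.156 1;0.012 -0.066 0 0 0 0.233 1;0.022 -0.086 0 0 0 0.311 1;0.033 -0.105 0 0 0 0.389 1;0.047 -0.123 0 0 0 0.467 1;0.063 -0.138 0 0 0 0.544 1;0.081 -0.152 0 0 0 0.622 1;0.1 -0.163 0 0 0 0.7 1;0.121 -0.172 0 0 0 0.778 1;0.142 -0.179 0 0 0 0.856 1;0.164 -0.182 0 0 0 0.933 1",
)

```text
clock: 26.32
eef_pos: [472.5, 42.5, 120.1]
tool_rot: [-3.139, 0.002, 0.427]
force: [-6.6, 0.1, 12.2]
width: 12.0
gripper_force: 60.7
```

```bash
python3 st.py; python3 -c "
from h import *
print(read_state()['qpos'])"
```

```text
26.3167 [472.5  42.5 120.1] yaw 24.4 arm -155.9 r 56.4 F [-6.6  0.1 12.2] tq [-0.16  1.19  0.38] w 11.968831231441627 j7 -0.32 -0.95
[-0.68808376  0.76528761  0.85858348  2.12375564 -0.94730666  0.70439357
 -0.32041992]
```

Call:
move_arm(
  rows="0 0 0 0 0 0 -1;0 0 0 0 0 0 -1;0 0 0 0 0 0 -1;0 0 -0.1 0 0 0 -1;0 0 -0.16 0 0 0 -1;0 0 -0.16 0 0 -0.08 -1;0 0 -0.16 0 0 -0.16 -1;0 0 -0.16 0 0 -0.24 -1;0 0 -0.16 0 0 -0.32 -1;0 0 -0.16 0 0 -0.4 -1;0 0 -0.16 0 0 -0.48 -1;0 0 -0.16 0 0 -0.56 -1",
)

```text
clock: 27.32
eef_pos: [475.3, 41.8, 167.5]
tool_rot: [3.14, -0.0, 1.313]
force: [0.5, -0.8, 0.6]
width: 85.3
gripper_force: 0.0
```

Call:
move_arm(
  rows="0 0 0 0 0 -0.08 -1;0 0 0 0 0 -0.16 -1;0 0 0 0 0 -0.24 -1;0 0 0 0 0 -0.32 -1;0 0 0 0 0 -0.4 -1;0 0 0 0 0 -0.48 -1;0 0 0 0 0 -0.56 -1;0 0 0 0 0 -0.64 -1;0 0 0 0 0 -0.72 -1;0 0 0 0 0 -0.8 -1;0 0 0 0 0 -0.88 -1;0 0 0 0 0 -0.96 -1",
)

```text
clock: 28.32
eef_pos: [475.3, 41.8, 167.6]
tool_rot: [3.141, 0.001, 2.813]
force: [0.4, -0.8, 0.1]
width: 85.1
gripper_force: 0.0
```

```bash
python3 st.py; python3 -c "
from h import *
print(read_state()['qpos']);go([473,42.6,119.5],204.3)"
```

```text
28.3167 [475.3  41.8 167.6] yaw 161.2 arm -154.0 r 54.2 F [ 0.4 -0.8  0.1] tq [ 0.05 -0.    0.05] w 85.1031913926435 j7 1.35 -0.24
[-0.33374444  0.51930664  0.26825168  2.07436019 -0.24412042  0.57572089
  1.34838699]
rows to [473, 42.6, 119.5] 204.3 [8.300e-03 1.000e-04 1.602e-01] [ 1.000e-04  9.000e-04 -4.793e-01] len 1.1542919578424087 6.024257132462926
```

Call:
move_arm(
  rows="0.008 0 0 0 0 -0.08 -1;0.008 0 0 0 0 -0.16 -1;0.008 0 0 0 0 -0.24 -1;0.008 0 0 0 0 -0.32 -1;0.008 0 0 0 0 -0.4 -1;0.008 0 0.05 0 0 -0.48 -1;0.008 0 0.12 0 0 -0.48 -1;0.008 0 0.16 0 0 -0.48 0;0.008 0 0.16 0 0 -0.48 1;0.008 0 0.16 0 0 -0.48 1;0.008 0 0.16 0 0 -0.48 1;0.008 0 0.16 0 0 -0.48 1",
)

```text
clock: 29.32
eef_pos: [473.2, 43.0, 120.2]
tool_rot: [-3.141, 0.002, -2.723]
force: [-0.1, 1.2, -0.5]
width: 25.3
gripper_force: 0.0
```

Call:
move_arm(
  rows="-0.001 0.022 0 0 0 0.078 1;-0.005 0.044 0 0 0 0.156 1;-0.012 0.066 0 0 0 0.233 1;-0.022 0.086 0 0 0 0.311 1;-0.033 0.105 0 0 0 0.389 1;-0.047 0.123 0 0 0 0.467 1;-0.063 0.138 0 0 0 0.544 1;-0.081 0.152 0 0 0 0.622 1;-0.1 0.163 0 0 0 0.7 1;-0.121 0.172 0 0 0 0.778 1;-0.142 0.179 0 0 0 0.856 1;-0.164 0.182 0 0 0 0.933 1",
)

```text
clock: 30.32
eef_pos: [495.4, 113.7, 120.4]
tool_rot: [3.14, -0.001, 2.09]
force: [-2.3, -0.4, 1.7]
width: 11.9
gripper_force: 58.3
```

```bash
python3 st.py
```

```text
30.3167 [495.4 113.7 120.4] yaw 119.8 arm 120.7 r 56.1 F [-2.3 -0.4  1.7] tq [-0.39  0.33  0.1 ] w 11.885304415662587 j7 0.79 -0.56
```

Call:
move_arm(
  rows="-0.001 0.022 0 0 0 0.078 1;-0.005 0.044 0 0 0 0.156 1;-0.012 0.066 0 0 0 0.233 1;-0.022 0.086 0 0 0 0.311 1;-0.033 0.105 0 0 0 0.389 1;-0.047 0.123 0 0 0 0.467 1;-0.063 0.138 0 0 0 0.544 1;-0.081 0.152 0 0 0 0.622 1;-0.1 0.163 0 0 0 0.7 1;-0.121 0.172 0 0 0 0.778 1;-0.142 0.179 0 0 0 0.856 1;-0.164 0.182 0 0 0 0.933 1",
)

```text
clock: 31.32
eef_pos: [568.2, 99.1, 120.5]
tool_rot: [-3.141, -0.003, 0.626]
force: [-0.0, 1.6, 1.6]
width: 12.2
gripper_force: 58.2
```

Call:
move_arm(
  rows="-0.001 0.022 0 0 0 0.078 1;-0.005 0.044 0 0 0 0.156 1;-0.012 0.066 0 0 0 0.233 1;-0.022 0.086 0 0 0 0.311 1;-0.033 0.105 0 0 0 0.389 1;-0.047 0.123 0 0 0 0.467 1;-0.047 0.123 0 0 0 0.467 1;-0.047 0.123 0 0 0 0.467 1",
)

```text
clock: 31.98
eef_pos: [579.1, 60.5, 120.4]
tool_rot: [-3.14, -0.003, -0.101]
force: [4.7, 2.7, 5.1]
width: 12.3
gripper_force: 59.3
```

```bash
python3 st.py; python3 -c "
from h import *
print(read_state()['qpos'])"
```

```text
31.9833 [579.1  60.5 120.4] yaw -5.8 arm -5.2 r 55.3 F [4.7 2.7 5.1] tq [ 0.39 -0.51 -0.29] w 12.265733414547604 j7 -0.9 -1.01
[-0.72089024  0.95844461  1.03470593  1.84146364 -1.01410657  0.97914298
 -0.89629822]
```

Call:
move_arm(
  rows="0 0 0 0 0 0 -1;0 0 0 0 0 0 -1;0 0 0 0 0 0 -1;0 0 -0.1 0 0 0 -1;0 0 -0.16 0 0 0 -1;0 0 -0.16 0 0 -0.08 -1;0 0 -0.16 0 0 -0.16 -1;0 0 -0.16 0 0 -0.24 -1;0 0 -0.16 0 0 -0.32 -1;0 0 -0.16 0 0 -0.4 -1;0 0 -0.16 0 0 -0.48 -1;0 0 -0.16 0 0 -0.56 -1",
)

```text
clock: 32.98
eef_pos: [576.6, 59.5, 167.0]
tool_rot: [-3.141, 0.001, 0.778]
force: [-1.1, -0.2, 0.3]
width: 85.5
gripper_force: 0.0
```

Call:
move_arm(
  rows="0 0 0 0 0 -0.08 -1;0 0 0 0 0 -0.16 -1;0 0 0 0 0 -0.24 -1;0 0 0 0 0 -0.32 -1;0 0 0 0 0 -0.4 -1;0 0 0 0 0 -0.48 -1;0 0 0 0 0 -0.56 -1;0 0 0 0 0 -0.64 -1;0 0 0 0 0 -0.72 -1;0 0 0 0 0 -0.8 -1;0 0 0 0 0 -0.88 -1;0 0 0 0 0 -0.96 -1",
)

```text
clock: 33.98
eef_pos: [576.6, 59.3, 167.0]
tool_rot: [-3.14, -0.0, 2.278]
force: [-0.2, -0.4, -1.0]
width: 85.4
gripper_force: 0.0
```

```bash
python3 st.py; python3 -c "
from h import *
go([579,60,119.5],174.5)"
```

```text
33.9833 [576.6  59.3 167. ] yaw 130.5 arm -6.7 r 52.9 F [-0.2 -0.4 -1. ] tq [0.01 0.02 0.02] w 85.42949292730326 j7 0.95 -0.42
rows to [579, 60, 119.5] 174.5 [-0.0036  0.0078  0.1584] [-0.0006 -0.0005 -0.4885] len 1.1413542238046415 6.140806242969636
```

Call:
move_arm(
  rows="-0.004 0.008 0 0 0 -0.08 -1;-0.004 0.008 0 0 0 -0.16 -1;-0.004 0.008 0 0 0 -0.24 -1;-0.004 0.008 0 0 0 -0.32 -1;-0.004 0.008 0 0 0 -0.4 -1;-0.004 0.008 0.05 0 0 -0.488 -1;-0.004 0.008 0.12 0 0 -0.488 -1;-0.004 0.008 0.158 0 0 -0.488 0;-0.004 0.008 0.158 0 0 -0.488 1;-0.004 0.008 0.158 0 0 -0.488 1;-0.004 0.008 0.158 0 0 -0.488 1;-0.004 0.008 0.158 0 0 -0.488 1",
)

```text
clock: 34.98
eef_pos: [580.6, 60.2, 120.8]
tool_rot: [3.142, 0.002, 3.037]
force: [0.1, 0.6, 0.4]
width: 25.1
gripper_force: 0.0
```

Call:
move_arm(
  rows="0 0 0 0 0 0 1;0.001 -0.022 0 0 0 0.078 1;0.005 -0.044 0 0 0 0.156 1;0.012 -0.066 0 0 0 0.233 1;0.022 -0.086 0 0 0 0.311 1;0.033 -0.105 0 0 0 0.389 1;0.047 -0.123 0 0 0 0.467 1;0.063 -0.138 0 0 0 0.544 1;0.081 -0.152 0 0 0 0.622 1;0.1 -0.163 0 0 0 0.7 1;0.121 -0.172 0 0 0 0.778 1;0.142 -0.179 0 0 0 0.856 1",
)

```text
clock: 35.98
eef_pos: [530.8, 9.2, 120.8]
tool_rot: [-3.141, 0.002, 1.687]
force: [-5.1, -2.9, 3.9]
width: 12.3
gripper_force: 60.4
```

```bash
python3 st.py
```

```text
35.9833 [530.8   9.2 120.8] yaw 96.7 arm -83.1 r 56.7 F [-5.1 -2.9  3.9] tq [-0.68  0.88  0.44] w 12.30647288445394 j7 0.68 -0.65
```

Call:
move_arm(
  rows="0.001 -0.022 0 0 0 0.078 1;0.005 -0.044 0 0 0 0.156 1;0.012 -0.066 0 0 0 0.233 1;0.022 -0.086 0 0 0 0.311 1;0.033 -0.105 0 0 0 0.389 1;0.039 -0.113 0 0 0 0.42 1;0.043 -0.118 0 0 0 0.445 1;0.047 -0.123 0 0 0 0.467 1;0.047 -0.123 0 0 0 0.467 1",
)

```text
clock: 36.73
eef_pos: [506.2, 12.1, 121.6]
tool_rot: [3.109, 0.009, 0.989]
force: [28.5, -24.9, -25.9]
width: 12.4
gripper_force: 288.7
```

```bash
python3 st.py
```

```text
36.7333 [506.2  12.1 121.6] yaw 56.6 arm -108.4 r 56.3 F [ 28.5 -24.9 -25.9] tq [-4.34 -3.89  8.06] w 12.376313150826283 j7 0.17 -0.84
```

The crank stopped hard at arm angle ≈ -108°. I open to release the load and lift away.

Call:
move_arm(
  rows="0 0 0 0 0 0 -1;0 0 0 0 0 0 -1;0 0 0 0 0 0 -1;0 0 0 0 0 0 -1;0 0 -0.1 0 0 0 -1;0 0 -0.2 0 0 0 -1;0 0 -0.35 0 0 0 -1;0 0 -0.35 0 0 0 -1;0 0 -0.35 0 0 0 -1;0 0 -0.35 0 0 0 -1",
)

```text
clock: 37.57
eef_pos: [492.9, 21.4, 224.8]
tool_rot: [-3.14, -0.001, 0.96]
force: [0.4, -0.7, -0.6]
width: 85.4
gripper_force: 0.0
```

```bash
python3 st.py; python3 - <<'E'
from h import *
a=np.radians(5.8);X=np.array([np.cos(a),np.sin(a),0]);Y=np.array([-X[1],X[0],0]);c=np.array([508.9,247.2,0])
im,K=cam("wrist")
# dark grip / arm: project predicted points
for ang in(-108,-123):
    g=np.array([524+55*np.cos(np.radians(ang)),65.5+55*np.sin(np.radians(ang))]);print(ang,w2p(K,[*g,137]),w2p(K,[*g,92]))
print("hub",w2p(K,[524,65.5,92]))
cv2.imwrite("pics/w9.png",im)
t,K=cam("top");cv2.imwrite("pics/top9.png",t)
for p in((98,0),(222,0),(160,-112),(222,-112),(98,-112)):print(p,w2p(K,c+X*p[0]+Y*p[1]+[0,0,52]))
s,K=cam("side");cv2.imwrite("pics/side9.png",s)
for p in((98,0),(222,0),(160,-112),(222,-112)):print(p,w2p(K,c+X*p[0]+Y*p[1]+[0,0,52]))
E
```

```text
37.5667 [492.9  21.4 224.8] yaw 55.0 arm -125.2 r 54.0 F [ 0.4 -0.7 -0.6] tq [ 0.    0.02 -0.03] w 85.44540088702635 j7 -0.02 -0.65
-108 (np.float64(342.4684390200354), np.float64(255.52781375496983)) (np.float64(338.5464323467588), np.float64(239.36569755449668))
-123 (np.float64(321.4949350593906), np.float64(258.8690555594446)) (np.float64(320.9659019989851), np.float64(242.20530829708127))
hub (np.float64(318.6410521155653), np.float64(172.65694016803255))
(98, 0) (np.float64(137.24232419973998), np.float64(207.44617739949817))
(222, 0) (np.float64(131.33324603617683), np.float64(144.10938919493532))
(160, -112) (np.float64(192.10796458953754), np.float64(168.3991814580927))
(222, -112) (np.float64(188.86244428333092), np.float64(136.91269075961702))
(98, -112) (np.float64(195.38801309499834), np.float64(200.220648284302))
(98, 0) (np.float64(165.11359420724136), np.float64(378.1014272344338))
(222, 0) (np.float64(110.86614252799419), np.float64(343.68703535216895))
(160, -112) (np.float64(183.42621421766776), np.float64(310.35851250174693))
(222, -112) (np.float64(158.01890916417022), np.float64(296.2226395231558))
```

```bash
python3 - <<'E'
import cv2,numpy as np
w=cv2.imread("pics/w9.png");t=cv2.imread("pics/top9.png");s=cv2.imread("pics/side9.png")
r=lambda im,x,y,W,H,a,b:cv2.resize(im[y:y+H,x:x+W],(a,b),interpolation=cv2.INTER_CUBIC)
A=np.hstack([r(w,170,90,300,220,400,293),r(t,60,150,200,147,400,293)])
B=np.hstack([r(s,70,230,260,195,400,300),r(t,320,125,110,83,400,300)])
cv2.imwrite("pics/comp2.png",np.vstack([A,B]))
E
```

```text
(no output)
```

View pics/comp2.png

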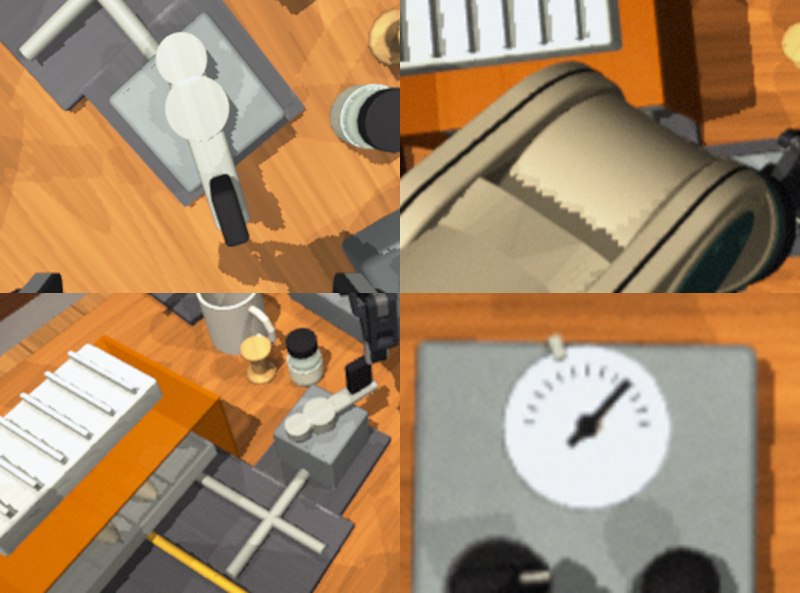

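The tray is well under the hood with both lures in it, and the crank arm sits at ≈ -108°. The pointer has not moved. I check the tray position against the hood to confirm this is the end stop.

```bash
python3 - <<'E'
from h import *
t=cv2.imread("pics/top0.png");_,K=cam("top")
h=cv2.cvtColor(t,cv2.COLOR_BGR2HSV)
a=np.radians(5.8);X=np.array([np.cos(a),np.sin(a),0]);c=np.array([508.9,247.2,0])
for u in range(50,190,15):
    col=h[:,u].astype(int);m=(col[:,0]<14)&(col[:,1]>215)&(col[:,2]>100);r=np.where(m)[0]
    b=np.abs(np.diff(t[:,u].astype(int).sum(1)))
    r=r[(r>90)&(r<230)]
    if len(r):print(u,r.min(),r.max(),"stx",[(float((p2w(K,u,v,134)-c)@X).__round__(1)) for v in(r.min()-.5,r.max()+.5)])
# side image: near-rim profile
s=cv2.imread("pics/side9.png");_,K=cam("side");Y=np.array([-X[1],X[0],0])
for y in(-100,-85,-70):
    print(y,[int(cv2.getRectSubPix(s,(1,1),tuple(float(q) for q in w2p(K,c+X*x+Y*y+[0,0,52])))[0,0].astype(int).sum()) for x in range(84,114,2)])
s=cv2.imread("pics/side0.png")
for y in(-100,-85,-70):
    print(y,[int(cv2.getRectSubPix(s,(1,1),tuple(float(q) for q in w2p(K,c+X*x+Y*y+[0,0,52])))[0,0].astype(int).sum()) for x in range(-76,-46,2)])
E
```

```text
50 122 218 stx [252.7, 82.2]
65 120 217 stx [252.9, 80.7]
80 120 215 stx [249.6, 80.9]
95 117 213 stx [251.6, 81.2]
110 115 211 stx [251.8, 81.4]
125 113 206 stx [252.0, 86.8]
140 111 208 stx [252.2, 80.1]
155 109 194 stx [252.4, 101.1]
170 123 204 stx [224.2, 80.6]
185 134 202 stx [201.4, 80.8]
-100 [150, 179, 272, 324, 353, 363, 372, 403, 424, 384, 336, 315, 313, 318, 317]
-85 [173, 253, 333, 357, 366, 363, 360, 400, 422, 392, 352, 354, 393, 424, 434]
-70 [308, 326, 351, 360, 368, 362, 363, 400, 415, 387, 353, 339, 367, 415, 431]
-100 [292, 295, 291, 224, 183, 212, 301, 341, 466, 686, 689, 496, 441, 424, 454]
-85 [263, 267, 276, 234, 149, 260, 341, 357, 485, 698, 721, 712, 705, 709, 710]
-70 [472, 471, 470, 469, 454, 376, 344, 333, 434, 663, 717, 712, 705, 707, 711]
```

My frame puts the hood at 81–252 where 85–255 is true, so the tray started about 3.5 mm in. It has travelled 157 mm, which makes the stop at 160 consistent. Next is the knob.

```bash
cat > dial.py <<'E'
from h import *
C=None
def rect(im,K,c,z=58,n=481,s=4):
    g=np.arange(n)-n//2
    yy,xx=np.meshgrid(-g/s,-g/s)  # rows: +x world up; cols: -y right
    P=np.stack([c[0]+xx,c[1]+yy,np.full_like(xx,z)],-1)
    T,f,cx,cy=K;q=(P-T[:3,3])@T[:3,:3]
    return cv2.remap(im,(cx-f*q[...,0]/q[...,2]).astype(np.float32),(cy+f*q[...,1]/q[...,2]).astype(np.float32),cv2.INTER_CUBIC)
def centre(im,K,c,z=56):
    """dial centre: centroid of the white disc's enclosing circle"""
    r=rect(im,K,c,z);m=(r.min(2)>170).astype(np.uint8)
    n,l,st,ce=cv2.connectedComponentsWithStats(m);i=1+np.argmax(st[1:,4])
    cn=max(cv2.findContours((l==i).astype(np.uint8),cv2.RETR_EXTERNAL,cv2.CHAIN_APPROX_NONE)[0],key=len)
    (u,v),(a,b),_=cv2.fitEllipse(cv2.convexHull(cn));k=r.shape[0]//2
    return np.array([c[0]-(v-k)/4,c[1]-(u-k)/4]),(a/8,b/8)
def prof(im,K,c,r0,r1,z):
    r=rect(im,K,c,z).astype(np.float32).sum(2);k=r.shape[0]//2;A=np.arange(-120,121,.5);R=np.arange(r0,r1,.5)
    a=np.radians(A)[:,None]
    return A,cv2.remap(r,(k-4*R*np.sin(a)).astype(np.float32),(k-4*R*np.cos(a)).astype(np.float32),cv2.INTER_LINEAR).mean(1)
def pointer(im,K,c,z=58):
    A,p=prof(im,K,c,10,24,z);i=p.argmin();w=np.clip(p.min()+250-p,0,None)*(abs(A-A[i])<15);return (A*w).sum()/w.sum(),p.min()
E
python3 - <<'E'
from dial import *
for n in("top","side"):
    _,K=cam(n)
    im=cv2.imread(f"pics/{n}0.png");c,e=centre(im,K,[684,-190.5]);print(n,c,e)
    for z in(56,59,62):print(z,pointer(im,K,c,z))
    A,p=prof(im,K,c,43,48,57)
    print([(int(a),int(q)) for a,q in zip(A,p) if 6<=a<=36 and a%2==0])
go([596,-142,200],98)
E
```

```text
top [ 683.21787643 -190.41853714] (43.396453857421875, 43.663414001464844)
56 (np.float64(-43.02286259876248), np.float32(115.145996))
59 (np.float64(-43.86524940902006), np.float32(116.0099))
62 (np.float64(-44.70292766746277), np.float32(117.53638))
[(6, 361), (8, 355), (10, 359), (12, 338), (14, 373), (16, 499), (18, 564), (20, 560), (22, 471), (24, 349), (26, 368), (28, 404), (30, 438), (32, 457), (34, 458), (36, 447)]
side [ 686.38148499 -190.09148407] (43.90104675292969, 45.54869842529297)
56 (np.float64(-44.33783655401802), np.float32(99.99756))
59 (np.float64(-43.06913107259252), np.float32(104.425575))
62 (np.float64(-41.80760991553184), np.float32(102.58283))
[(6, 384), (8, 430), (10, 489), (12, 542), (14, 554), (16, 512), (18, 438), (20, 349), (22, 298), (24, 303), (26, 343), (28, 388), (30, 421), (32, 459), (34, 478), (36, 495)]
rows to [596, -142, 200] 98 [-0.2467  0.5919  0.0804] [-9.000e-04  4.000e-04 -4.785e-01] len 4.649604913302271 6.014313337533595
```

The pointer measures -43.4° in both cameras. The mark is at about +20° after allowing for parallax, so the knob turns about +127°.

Call:
move_arm(
  rows="0 0 -0.1 0 0 0 -1;-0.247 0.592 -0.1 0 0 -0.455 -1;-0.247 0.592 -0.1 0 0 -0.455 -1;-0.247 0.592 -0.1 0 0 -0.455 -1;-0.247 0.592 0.08 0 0 -0.455 -1;-0.247 0.592 0.08 0 0 -0.455 -1;-0.247 0.592 0.08 0 0 -0.455 -1;-0.247 0.592 0.08 0 0 -0.455 -1;-0.247 0.592 0.08 0 0 -0.455 -1;-0.247 0.592 0.08 0 0 -0.455 -1;-0.247 0.592 0.08 0 0 -0.455 -1;-0.247 0.592 0.08 0 0 -0.455 -1",
)

```text
clock: 38.92
eef_pos: [596.8, -140.6, 201.7]
tool_rot: [3.14, -0.0, 1.675]
force: [-0.7, -0.2, -0.3]
width: 85.1
gripper_force: 0.0
```

```bash
python3 - <<'E'
from dial import *
s=read_state();print(s["clock"],s["eef_pos"],np.degrees(s["tool_rot"]))
im,K=cam("wrist");cv2.imwrite("pics/w10.png",im)
g=rect(im,K,[596,-142],88);h=g.max(2)
for z in(66,88):
    g=rect(im,K,[596,-142],z);m=(g.max(2)<45).astype(np.uint8);m[:120]=0;m[360:]=0;m[:,:120]=0;m[:,360:]=0
    n,l,st,ce=cv2.connectedComponentsWithStats(m)
    for i in range(1,n):
        if st[i,4]>400:print(z,"stx",596-(ce[i][1]-240)/4,-142-(ce[i][0]-240)/4,st[i]/4)
    w=(g.min(2)>130).astype(np.uint8);w[:120]=0;w[360:]=0;w[:,:120]=0;w[:,360:]=0
    n,l,st,ce=cv2.connectedComponentsWithStats(w)
    for i in range(1,n):
        if st[i,4]>60:print("white",z,596-(ce[i][1]-240)/4,-142-(ce[i][0]-240)/4,st[i])
for n in("top","side"):
    im,K=cam(n);print(n,pointer(im,K,[683.2,-190.4] if n=="top" else [686.4,-190.1]))
go([596,-142,84],96)
E
```

```text
38.9167 [ 596.77294676 -140.55502804  201.66299928] [ 1.79935991e+02 -1.12686997e-02  9.59584142e+01]
66 stx 599.0381272401434 -135.89036738351254 [  32.75   42.5    57.25   34.5  1395.  ]
white 66 620.1564748201439 -147.9321223021583 [ 120  120  240   69 6950]
white 66 600.8796195652174 -164.8595108695652 [303 210  57  21 920]
white 66 574.4963878326996 -147.38352344740179 [  120   248   240   112 11835]
88 stx 598.3465081405312 -131.21304627249356 [  30.     44.     52.75   32.   1167.  ]
white 88 594.2953663270257 -150.5642425260329 [  120   120   240   240 26793]
top (np.float64(-112.76071429098222), np.float32(394.51675))
side (np.float64(-43.431350419895175), np.float32(114.26252))
rows to [596, -142, 84] 96 [-0.0027 -0.0028  0.3913] [ 0.0005 -0.     -0.0006] len 2.8151338392558296 0.009277100928607646
```

Call:
move_arm(
  rows="0 0.004 0.15 0 0 0 -1;0 0.004 0.3 0 0 0 -1;0 0.004 0.39 0 0 0 -1;0 0.004 0.39 0 0 0 -1;0 0.004 0.39 0 0 0 -1;0 0.004 0.39 0 0 0 0;0 0.004 0.39 0 0 0 0.4;0 0.004 0.39 0 0 0 1;0 0.004 0.39 0 0 0 1;0 0.004 0.39 0 0 0 1;0 0.004 0.39 0 0 0 1",
)

```text
clock: 39.98
eef_pos: [598.1, -141.8, 84.7]
tool_rot: [3.14, 0.0, 1.674]
force: [-1.4, 1.4, 19.0]
width: 13.0
gripper_force: 60.3
```

```bash
cat > pt.py <<'E'
from dial import *
s=read_state();print(s["clock"],s["eef_pos"].round(1),"yaw",np.degrees(s["tool_rot"][2]).round(1),"F",s["force"].round(1),"tq",s["torque"].round(2),s["width"],s["qpos"].round(2))
im,K=cam("side");print("pointer",pointer(im,K,[686.4,-190.1]))
E
python3 pt.py
```

```text
39.9833 [ 598.1 -141.8   84.7] yaw 95.9 F [-1.4  1.4 19. ] tq [0.24 0.33 0.  ] 13.009717086320371 [-0.14  0.86  0.55  1.76 -0.65  0.72  0.87]
pointer (np.float64(-79.67884007072578), np.float32(63.585415))
```

Call:
move_arm(
  rows="0 0 -0.006 0 0 -0.07 1;0 0 -0.006 0 0 -0.14 1;0 0 -0.006 0 0 -0.21 1;0 0 -0.006 0 0 -0.28 1;0 0 -0.006 0 0 -0.35 1;0 0 -0.006 0 0 -0.42 1;0 0 -0.006 0 0 -0.49 1;0 0 -0.006 0 0 -0.56 1;0 0 -0.006 0 0 -0.63 1;0 0 -0.006 0 0 -0.7 1;0 0 -0.006 0 0 -0.7 1",
)

```text
clock: 40.95
eef_pos: [599.2, -140.9, 84.9]
tool_rot: [3.14, 0.002, 2.778]
force: [5.0, 1.5, -8.6]
width: 12.7
gripper_force: 60.1
```

Call:
move_arm(
  rows="0 0 0 0 0 -0.07 1;0 0 0 0 0 -0.14 1;0 0 0 0 0 -0.21 1;0 0 0 0 0 -0.28 1;0 0 0 0 0 -0.35 1;0 0 0 0 0 -0.42 1;0 0 0 0 0 -0.49 1;0 0 0 0 0 -0.56 1;0 0 0 0 0 -0.63 1;0 0 0 0 0 -0.7 1;0 0 0 0 0 -0.7 1;0 0 0 0 0 -0.7 1",
)

```text
clock: 41.95
eef_pos: [598.9, -139.5, 84.9]
tool_rot: [3.141, 0.003, -2.409]
force: [4.3, 4.7, -7.4]
width: 12.6
gripper_force: 60.4
```

```bash
python3 pt.py
```

```text
41.95 [ 598.9 -139.5   84.9] yaw -138.0 F [ 4.3  4.7 -7.4] tq [ 0.79 -0.89  0.06] 12.554648033428771 [ 0.21  0.78 -0.04  1.75  0.04  0.61  2.45]
pointer (np.float64(17.258042452934294), np.float32(76.852295))
```

Call:
move_arm(
  rows="0 0 0 0 0 0 -1;0 0 0 0 0 0 -1;0 0 0 0 0 0 -1;0 0 -0.2 0 0 0 -1;0 0 -0.4 0 0 0 -1;-0.1 0.1 -0.45 0 0 0 -1;-0.1 0.1 -0.45 0 0 0 -1;-0.1 0.1 -0.45 0 0 0 -1;-0.1 0.1 -0.45 0 0 0 -1",
)

```text
clock: 42.75
eef_pos: [600.6, -98.9, 222.3]
tool_rot: [-3.139, 0.002, -2.409]
force: [-0.1, -0.4, -0.6]
width: 85.2
gripper_force: 0.0
```

```bash
cat >> pt.py <<'E'
for z in (57,58,60):print(z,"side",pointer(im,K,[686.4,-190.1],z))
for n in("top","wrist"):
    i2,K2=cam(n);cv2.imwrite("pics/last_%s.png"%n,i2)
    try:
        c,e=centre(i2,K2,[684,-190.4]);print(n,c,e,[pointer(i2,K2,c,z)[0].round(2) for z in(57,59)])
        A,p=prof(i2,K2,c,43,47,57);m=(A>0)&(A<40);w=np.clip(p-np.median(p[m])-30,0,None)*m;print("mark",(A*w).sum()/w.sum(), "foot uv",w2p(K2,[c[0]+41,c[1]+15,57]))
    except Exception as ex:print(n,ex)
E
python3 pt.py; python3 -c "
from h import *
go([684,-190,300],180)"
```

```text
42.75 [600.6 -98.9 222.3] yaw -138.0 F [-0.1 -0.4 -0.6] tq [-0.05 -0.02 -0.01] 85.19185631987652 [ 0.14  0.59 -0.04  1.67  0.03  0.88  2.4 ]
pointer (np.float64(-71.48601058200398), np.float32(65.282646))
57 side (np.float64(-70.46543333219648), np.float32(64.63619))
58 side (np.float64(-71.48601058200398), np.float32(65.282646))
60 side (np.float64(-74.44631548615703), np.float32(67.21928))
top [ 682.39229202 -217.57235565] (14.820455551147461, 38.89104080200195) [np.float64(-98.84), np.float64(-100.67)]
mark nan foot uv (np.float64(376.8601219242261), np.float64(140.54317784559953))
wrist [ 684.94693756 -179.66755142] (49.82550048828125, 80.74885559082031) [np.float64(-9.51), np.float64(-7.04)]
mark 7.842164351750067 foot uv (np.float64(175.2506557357666), np.float64(285.1737634751989))
rows to [684, -190, 300] 180 [-0.0135 -0.4103 -0.2693] [ 1.000e-04 -2.000e-03  4.645e-01] len 3.532131484758762 5.838132894349576pt.py:9: RuntimeWarning: invalid value encountered in scalar divide
  A,p=prof(i2,K2,c,43,47,57);m=(A>0)&(A<40);w=np.clip(p-np.median(p[m])-30,0,None)*m;print("mark",(A*w).sum()/w.sum(), "foot uv",w2p(K2,[c[0]+41,c[1]+15,57]))
```

```bash
python3 -c "
from h import *
go([480,-235,250],180)"
```

```text
rows to [480, -235, 250] 180 [ 0.593  -0.0691 -0.1005] [ 1.000e-04 -2.000e-03  4.645e-01] len 4.355272040136619 5.838132894349576
```

Call:
move_arm(
  rows="0.593 -0.069 -0.1 0 0 0.464 1;0.593 -0.069 -0.1 0 0 0.464 1;0.593 -0.069 -0.1 0 0 0.464 1;0.593 -0.069 -0.1 0 0 0.464 1;0.593 -0.069 -0.1 0 0 0.464 1;0.593 -0.069 -0.1 0 0 0.464 1;0.593 -0.069 -0.1 0 0 0.464 1;0.593 -0.069 -0.1 0 0 0.464 1;0.593 -0.069 -0.1 0 0 0.464 1;0.593 -0.069 -0.1 0 0 0.464 1",
)

```text
clock: 43.73
eef_pos: [481.6, -233.0, 250.0]
tool_rot: [3.141, -0.001, -3.136]
force: [0.3, -0.5, -0.3]
width: -0.0
gripper_force: 0.0
```

```bash
python3 pt.py 2>&1 | grep -v wrist; python3 -c "
from h import *
go([595,-232,150],180)"
```

```text
pt.py:9: RuntimeWarning: invalid value encountered in scalar divide
  A,p=prof(i2,K2,c,43,47,57);m=(A>0)&(A<40);w=np.clip(p-np.median(p[m])-30,0,None)*m;print("mark",(A*w).sum()/w.sum(), "foot uv",w2p(K2,[c[0]+41,c[1]+15,57]))
43.7333 [ 481.6 -233.   250. ] yaw -179.7 F [ 0.3 -0.5 -0.3] tq [0.   0.01 0.03] -0.03326128843122778 [ 0.28  0.46  0.17  1.84 -0.1   0.85  2.08]
pointer (np.float64(17.187337860407478), np.float32(74.08625))
57 side (np.float64(13.868242410443745), np.float32(78.22241))
58 side (np.float64(17.187337860407478), np.float32(74.08625))
60 side (np.float64(23.86863003894307), np.float32(78.139786))
top [ 683.18400574 -190.81208267] (44.10373306274414, 44.3866081237793) [np.float64(19.92), np.float64(21.08)]
mark 25.309765665177107 foot uv (np.float64(362.7721501067258), np.float64(140.48352667271695))
mark nan foot uv (np.float64(329.6967293224591), np.float64(413.720207505139))
rows to [595, -232, 150] 180 [-0.3781  0.0025  0.3345] [ 0.0002 -0.0003  0.0027] len 3.6320589315174483 0.034571028675911324
```

```bash
python3 -c "
from h import *
go([747,-190,215],180)"
```

```text
rows to [747, -190, 215] 180 [-0.8853  0.1403  0.1177] [ 0.0002 -0.0003  0.0027] len 6.503875745309955 0.034571028675911324
```

Call:
move_arm(
  rows="-0.885 0.14 0 0 0 0.003 1;-0.885 0.14 0 0 0 0.003 1;-0.885 0.14 0 0 0 0.003 1;-0.885 0.14 0 0 0 0.003 1;-0.885 0.14 0.05 0 0 0.003 1;-0.885 0.14 0.117 0 0 0.003 1;-0.885 0.14 0.117 0 0 0.003 1;-0.885 0.14 0.117 0 0 0.003 1;-0.885 0.14 0.117 0 0 0.003 1;-0.885 0.14 0.117 0 0 0.003 1;-0.885 0.14 0.117 0 0 0.003 1;-0.885 0.14 0.117 0 0 0.003 1",
)

```text
clock: 44.88
eef_pos: [746.2, -192.1, 217.3]
tool_rot: [-3.141, 0.001, 3.138]
force: [0.6, -0.9, -0.3]
width: 0.1
gripper_force: 0.0
```

```bash
python3 - <<'E'
from dial import *
s=read_state();print(s["clock"],s["eef_pos"],s["tool_rot"])
im,K=cam("wrist");cv2.imwrite("pics/w11.png",im);print(K[0][:3,3])
c,e=centre(im,K,[684,-190.4]);print(c,e,[pointer(im,K,c,z) for z in(56,59)])
for r in((43,45),(45,47),(47,50),(50,53)):
    A,p=prof(im,K,c,*r,56);print(r,[(int(a),int(q)) for a,q in zip(A,p) if 8<=a<=34 and a%2==0])
im,K=cam("top");c,e=centre(im,K,[684,-190.4]);print(c,e)
# plunger in the wrist/top
E
```

```text
44.8833 [ 746.19456196 -192.1371537   217.33689186] [-3.14074440e+00  1.42236661e-03  3.13810190e+00]
[ 681.1800457  -190.47720964  345.18857525]
[ 674.49570465 -198.70548096] (64.84188079833984, 79.82521057128906) [(np.float64(40.8458802535234), np.float32(170.7236)), (np.float64(42.000104323274265), np.float32(170.69458))]
(43, 45) [(8, 733), (10, 733), (12, 696), (14, 723), (16, 733), (18, 733), (20, 734), (22, 658), (24, 429), (26, 470), (28, 161), (30, 172), (32, 187), (34, 327)]
(45, 47) [(8, 733), (10, 733), (12, 733), (14, 733), (16, 733), (18, 733), (20, 733), (22, 728), (24, 704), (26, 697), (28, 651), (30, 587), (32, 531), (34, 517)]
(47, 50) [(8, 733), (10, 733), (12, 733), (14, 733), (16, 733), (18, 733), (20, 733), (22, 732), (24, 731), (26, 720), (28, 733), (30, 733), (32, 733), (34, 729)]
(50, 53) [(8, 710), (10, 730), (12, 733), (14, 733), (16, 733), (18, 733), (20, 734), (22, 686), (24, 645), (26, 565), (28, 576), (30, 648), (32, 730), (34, 733)]Traceback (most recent call last):
  File "<stdin>", line 7, in <module>
  File "dial.py", line 12, in centre
    n,l,st,ce=cv2.connectedComponentsWithStats(m);i=1+np.argmax(st[1:,4])
                                                      ~~~~~~~~~^^^^^^^^^^
    return _wrapfunc(a, 'argmax', axis=axis, out=out, **kwds)
    return bound(*args, **kwds)
ValueError: attempt to get argmax of an empty sequence
```

```bash
python3 - <<'E'
from dial import *
_,K=cam("wrist");im=cv2.imread("pics/w11.png")
r=rect(im,K,[684,-190.4],56,641);g=cv2.GaussianBlur(cv2.cvtColor(r,cv2.COLOR_BGR2GRAY),(9,9),0)
C=cv2.HoughCircles(g,cv2.HOUGH_GRADIENT,1,50,param1=60,param2=15,minRadius=165,maxRadius=182);print(C[0][:3])
u,v,R0=C[0][0];c=np.array([684-(v-320)/4,-190.4-(u-320)/4]);print(c)
print(pointer(im,K,c,56),pointer(im,K,c,60))
A,p=prof(im,K,c,12,26,57);print("inner",[(int(a),int(q)) for a,q in zip(A,p) if a%6==0])
for q in((40,42.5),(44,46),(46,48),(48,51),(51,54)):
    A,p=prof(im,K,c,*q,56);print(q,[(int(a),int(x)) for a,x in zip(A,p) if 4<=a<=40 and a%2==0])
# ascii map of dial, 4 mm cells
s=cv2.resize(g,(64,32),interpolation=cv2.INTER_AREA)
for row in s:print("".join(" .:-=+*#%@"[int(x)//26] for x in row))
E
```

```text
[[307.5 320.5 172.6]]
[ 683.875 -187.275]
(np.float64(19.449866783306398), np.float32(160.49069)) (np.float64(19.357300506456845), np.float32(159.83928))
inner [(-120, 733), (-114, 733), (-108, 733), (-102, 733), (-96, 733), (-90, 733), (-84, 733), (-78, 733), (-72, 733), (-66, 733), (-60, 733), (-54, 733), (-48, 733), (-42, 733), (-36, 733), (-30, 733), (-24, 733), (-18, 733), (-12, 733), (-6, 732), (0, 722), (6, 705), (12, 420), (18, 168), (24, 182), (30, 679), (36, 733), (42, 732), (48, 733), (54, 732), (60, 733), (66, 733), (72, 733), (78, 733), (84, 733), (90, 733), (96, 733), (102, 733), (108, 733), (114, 733), (120, 733)]
(40, 42.5) [(4, 732), (6, 732), (8, 732), (10, 734), (12, 673), (14, 637), (16, 672), (18, 677), (20, 677), (22, 678), (24, 707), (26, 728), (28, 731), (30, 733), (32, 733), (34, 733), (36, 731), (38, 733), (40, 732)]
(44, 46) [(4, 395), (6, 413), (8, 426), (10, 387), (12, 269), (14, 277), (16, 579), (18, 677), (20, 676), (22, 679), (24, 551), (26, 483), (28, 521), (30, 498), (32, 520), (34, 526), (36, 540), (38, 519), (40, 533)]
(46, 48) [(4, 383), (6, 384),
[... 1998 characters left out ...]
***%@@@@@@@@@@@@@@@@@@@@@@@@@%####################
******************#%@@@@@@@@@@@@@@@@@@@@@%######################
+********************#%@@@@@@@@@@@@@@@%%##**####################
***********************###%%%%%%%%%##**********################*
***********************############*************###############*
***********************##########****************##############*
*******++=====++*#################****************#############*
****+==-:::::::::-=*##############****************#############*
**+=::.....::::...:-=*#############**********+++=+====++**#####*
*=:.    .....:::::.:-=*#############******=----:::::-=====+*###*
+*=:..   ......::::.:-=*#############***=--=-:.....::-======*##*
```

The wrist view over the dial puts the pointer at 19.4° and the mark at 16–24° (centre 19.8°), so they line up. Now the plunger.

```bash
python3 -c "
from h import *
go([594.5,-232,125],180)"
```

```text
rows to [594.5, -232, 125] 180 [ 0.5067 -0.1362  0.3057] [-0.0002  0.0008 -0.0019] len 4.368325975379646 0.025559448095832348
```

Call:
move_arm(
  rows="0.507 -0.136 0 0 0 0 1;0.507 -0.136 0 0 0 0 1;0.507 -0.136 0 0 0 0 1;0.507 -0.136 0 0 0 0 1;0.507 -0.136 0.1 0 0 0 1;0.507 -0.136 0.2 0 0 0 1;0.507 -0.136 0.306 0 0 0 1;0.507 -0.136 0.306 0 0 0 1;0.507 -0.136 0.306 0 0 0 1;0.507 -0.136 0.306 0 0 0 1;0.507 -0.136 0.306 0 0 0 1;0.507 -0.136 0.306 0 0 0 1",
)

```text
clock: 46.03
eef_pos: [595.9, -232.0, 125.9]
tool_rot: [-3.14, 0.003, 3.139]
force: [1.2, 0.4, 0.5]
width: 0.2
gripper_force: 0.0
```

```bash
python3 - <<'E'
from h import *
im,K=cam("top");r=im[185:225,375:420]
s=read_state();print(s["eef_pos"],s["force"]);go([594.5,-232,104],180)
E
```

```text
[ 595.6954642  -231.86354191  125.6337146 ] [0.37476882 0.14807491 0.86094962]
rows to [594.5, -232, 104] 180 [ 0.0042 -0.0004  0.0721] [-0.0007  0.0019 -0.0013] len 0.5195959087259937 0.03009186201390937
```

Step down to feel the contact.

Call:
move_arm(
  rows="0 0 0.05 0 0 0 1;0 0 0.075 0 0 0 1;0 0 0.085 0 0 0 1;0 0 0.095 0 0 0 1;0 0 0.095 0 0 0 1;0 0 0.095 0 0 0 1;0 0 0.095 0 0 0 1",
)

```text
clock: 46.67
eef_pos: [596.1, -232.0, 97.7]
tool_rot: [-3.141, 0.004, 3.139]
force: [0.6, 0.2, 11.9]
width: -0.1
gripper_force: 5.8
```

Call:
move_arm(
  rows="0 0 0.005 0 0 0 1;0 0 0.01 0 0 0 1;0 0 0.015 0 0 0 1;0 0 0.015 0 0 0 1;0 0 0.015 0 0 0 1;0 0 0.015 0 0 0 1",
)

```text
clock: 47.17
eef_pos: [596.2, -232.1, 97.2]
tool_rot: [-3.141, 0.005, 3.139]
force: [-7.1, 3.7, 37.9]
width: 0.1
gripper_force: 18.6
```

Call:
move_arm(
  rows="0 0 -0.02 0 0 0 1;0 0 -0.02 0 0 0 1;0 0 -0.02 0 0 0 1;0 0 -0.02 0 0 0 1",
)

```text
clock: 47.5
eef_pos: [596.1, -232.0, 98.6]
tool_rot: [-3.14, 0.004, 3.139]
force: [1.3, -0.2, 5.7]
width: -0.1
gripper_force: 2.7
```

Call:
move_arm(
  rows="0 0 -0.01 0 0 0 1;0 0 -0.01 0 0 0 1;0 0 -0.01 0 0 0 1;0 0 -0.01 0 0 0 1",
)

```text
clock: 47.83
eef_pos: [596.0, -232.0, 100.8]
tool_rot: [-3.14, 0.003, 3.139]
force: [3.4, -0.9, 4.7]
width: 0.0
gripper_force: 2.4
```

Call:
move_arm(
  rows="0 0 -0.01 0 0 0 1;0 0 -0.01 0 0 0 1;0 0 -0.01 0 0 0 1;0 0 -0.01 0 0 0 1",
)

```text
clock: 48.17
eef_pos: [594.7, -231.6, 102.8]
tool_rot: [-3.141, 0.0, 3.139]
force: [3.1, -1.6, 4.0]
width: 0.1
gripper_force: 2.1
```

Call:
move_arm(
  rows="0 0 -0.01 0 0 0 1;0 0 -0.01 0 0 0 1;0 0 -0.01 0 0 0 1;0 0 -0.01 0 0 0 1",
)

```text
clock: 48.5
eef_pos: [594.0, -231.3, 105.5]
tool_rot: [3.141, -0.001, 3.139]
force: [0.1, -0.6, 3.3]
width: -0.1
gripper_force: 1.6
```

Call:
move_arm(
  rows="0 0 -0.015 0 0 0 1;0 0 -0.015 0 0 0 1;0 0 -0.015 0 0 0 1;0 0 -0.015 0 0 0 1",
)

```text
clock: 48.83
eef_pos: [593.7, -231.2, 109.9]
tool_rot: [3.141, -0.002, 3.139]
force: [0.2, 0.7, 1.7]
width: 0.4
gripper_force: 0.9
```

The force fell from 6 N at the bottom to about 2 N over 12 mm of lift, with a hard stop at TCP z = 97.3. That means the plunger was fully down and is springing back. I lift clear and do a last check.

Call:
move_arm(
  rows="0 0 -0.1 0 0 0 1;0 0 -0.25 0 0 0 1;0 0 -0.4 0 0 0 1;0.3 0 -0.45 0 0 0 1;0.4 0 -0.45 0 0 0 1;0.4 0 -0.45 0 0 0 1;0.4 0 -0.45 0 0 0 1;0.4 0 -0.45 0 0 0 1;0.4 0 -0.45 0 0 0 1;0.4 0 -0.45 0 0 0 1;0.4 0 -0.45 0 0 0 1;0.4 0 -0.45 0 0 0 1",
)

```text
clock: 49.83
eef_pos: [475.4, -230.9, 244.7]
tool_rot: [3.141, -0.001, 3.14]
force: [-0.6, 0.9, -0.7]
width: 0.3
gripper_force: 0.0
```

```bash
python3 - <<'E'
from dial import *
s=read_state();print(s["clock"],s["eef_pos"],s["force"])
im,K=cam("top");c,e=centre(im,K,[684,-190.4]);print(c,e,[pointer(im,K,c,z)[0].round(2) for z in(57,59)])
t0=cv2.imread("pics/top0.png");d=cv2.absdiff(im,t0).sum(2).astype(int);m=(d>120).astype(np.uint8)
m=cv2.morphologyEx(m,cv2.MORPH_OPEN,np.ones((3,3),np.uint8));n,l,st,ce=cv2.connectedComponentsWithStats(m)
print([tuple(map(int,x)) for x in st[1:] if x[4]>60])
si,K=cam("side")
a=np.radians(5.8);X=np.array([np.cos(a),np.sin(a),0]);Y=np.array([-X[1],X[0],0]);c=np.array([508.9,247.2,0])
for y in(-85,-70):print([int(cv2.getRectSubPix(si,(1,1),tuple(float(q) for q in w2p(K,c+X*x+Y*y+[0,0,52])))[0,0].astype(int).sum()) for x in range(84,114,2)])
print("side diff",cv2.absdiff(si,cv2.imread("pics/side9.png"))[230:425,70:300].max(2).__gt__(60).sum())
E
```

```text
49.8333 [ 475.36377379 -230.94345615  244.74118252] [-0.61582441  0.89772096 -0.69552109]
[ 684.58101654 -190.27466049] (43.72785186767578, 46.424869537353516) [np.float64(19.71), np.float64(20.89)]
[(356, 194, 256, 286, 40328), (353, 200, 15, 8, 70), (81, 219, 128, 82, 6966), (203, 239, 20, 13, 108), (576, 239, 15, 15, 105), (244, 245, 24, 22, 193), (288, 245, 17, 8, 77), (332, 247, 17, 48, 602), (280, 256, 15, 11, 105), (608, 259, 12, 94, 836), (206, 272, 9, 10, 65), (62, 372, 291, 95, 12937), (479, 457, 11, 19, 96), (280, 468, 30, 12, 265)]
[136, 194, 252, 273, 280, 275, 275, 302, 325, 333, 336, 337, 329, 328, 330]
[229, 241, 255, 265, 271, 272, 273, 300, 329, 336, 335, 335, 326, 329, 330]
side diff 43
```

```bash
python3 -c "
from cell import *
print(finish_job())"
```

```text
the job is handed in; nothing more can be done
None
```

The job is handed in at about 50 s: both primed lures lie in the tray (one channel each), the tray is cranked to its stop (measured about 157 mm of travel from a start about 3.5 mm in), the pointer is within about half a degree of the mark, and the plunger was pressed to its stop, springing back as I lifted.

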